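# Load the pot draining rack

## Robot

A 6-joint arm with a two-finger parallel gripper is mounted at the origin on the work surface. World frame = base frame: x ahead of the robot, y to its left, z up, the work surface at z = 0. Lengths are in mm, angles in rad, forces in N, time in s.
With the tool pointing down it reaches from about 350 to 975 mm from the base axis. Payload 7.1 kg.
Tool frame: the origin (TCP) lies at the very end of the fingers, on their centre line; the grasp point (between the pads) lies 19 mm behind it (ctrl.grip_point_offset is the distance from the TCP to the grasp point, in mm); x points along the fingers, y is the direction in which the jaws open and shut, and the axes are right-handed (so a half turn about x gives the same grasp; the last joint's range is limited). The gripper opens to 88 mm and grips with 3 to 60 N. Pads are 20 mm wide; open, the fingers measure 115 mm over their backs; the gripper's body (75 mm by 178 mm) begins 61 mm behind the grasp point.
Start: joints at [1.155, 0.423, 1.63, -0, 1.089, -0.019], TCP at [241.511, 576.435, 222.675] pointing down, gripper open.
Joint ranges: [-3, 3], [-0.9, 2.11], [0.09, 2.58], [-1.31, 4.45], [0.11, 2.69], [-2.54, 2.54]. Speed limits (rad/s): [2.39, 2.39, 3.01, 3.14, 3.14, 3.14].

## Interface

Orientations are given as a rotation vector (axis times angle).
In Python, from workcell import ctrl, vision, workorder gives the robot as it stands.
- The arm moves only by the shell command python3 -m crank 'ROWS'. ROWS is JSON, a list of rows, each a list of 3 entries, a list of its own where there are three numbers: the shift along the tool's x, y, z in m, then the turn, a rotation vector about the tool's x, y, z in rad, then the finger opening in m, from 0 to 0.0878. In form: [[[dx, dy, dz], [wx, wy, wz], jaw], ...]. A call has exactly 8 rows; each row shifts and turns the commanded pose from where the row before left it, along the tool's axes as they then stand; what a row does not reach is not made up. A row lasts 1/12 s, in which the tool goes at most 41.7 mm and 7.16 degrees, less where a joint would pass 70% of its speed; a pose out of reach is approached as far as the arm can. A call with a gripper value outside its range is refused whole. The fingers move at their own pace and stop on an object; the grip force is fixed at half the most. Time passes only in rows, so rows that do not move let the fingers close, or fill a call up. It gives the time, the measured TCP pose, the force and the opening at its end, in the units of the state.
- ctrl.get_obs(): the state, without advancing time (a new reading comes with each control period).
- vision.get_image(name): name is "side" or "top" or "wrist"; returns a dict with "img" (400x640x3 uint8, blue, green, red), "mtx" (3x3 intrinsics, pixels), "rvec" (rotation vector, rad) and "tvec" (3), from world to camera coordinates, as OpenCV has them; the wrist camera has in their place "hand_eye" (4x4, takes a point from camera to tool coordinates, whose origin is the TCP and whose axes are the tool frame's). Camera axes: x right, y down, z forward; pixel columns grow to the right and rows downward; lengths in mm; the calibration is good to about 2 mm. The wrist camera is an equidistant fisheye: a pixel r from the principal point sees the ray r / f radians off the axis. A picture is of the moment at which its call begins: read the wrist's pose just before it. There is no depth.
- workorder.close_job(): hands the job in, once; it reports no verdict.
The state is a dict: "t": time; "qpos": joint angles; "qvel": joint speeds; "joint_torque": joint torques, N m; "ee_pos": TCP position; "orientation": TCP orientation; "ft_force": force on the tool from outside, world axes, zero at the start; "moment": the same for the moment, N m; "width": finger opening in mm.
Only numpy, scipy, OpenCV 4.12 (cv2) and the standard library are available. Lean on these libraries where they do the work, as an engineer would, in place of code of your own. Each camera call takes 0.05 s, during which the arm holds its last target.

## Task

First take down the dry pot that still hangs on the draining rack and stand it mouth down, fully on the round cork mat. Next slide the drip tray by its handle in under the pegs until it is fully home and both sprung tabs have snapped in behind its ears; only then hang every rinsed pot from the bench mouth down on a peg of its own, pushed fully home. Leave the closed tin where it is.

Things in the scene. Friction and masses are not known exactly. Their poses are not given: they have to be found in the camera images.
- rack: Grey draining rack, fixed on the bench. Origin: on the bench, middle of the foot of its panel's front face; x away from the robot through the panel, y left along the row, z up. Panel 400 mm wide, 115 high, 12 thick. Four parallel steel pegs, 24 mm thick, domed ends, 100 mm apart, stick out of the panel towards the robot (-x) and up, 50 degrees above level.
- tab_left (a joint): Left sprung tab: steel leaf 55 mm long, 18 high, on the bench at the rack's left end, hinged 75 mm before the panel and 190 mm left of the middle; free end nearer the panel, leaning inwards. Radians: 0 = sprung in, about 0.2 = pushed aside by the tray's ear. Springs back behind the ear once the tray is home. Both tabs together resist a few N; 10 to 18 N on the handle is plenty.
- tab_right (a joint): Right sprung tab, mirror image of the left one.
- tray_handle (a point): Handle of the drip tray: upright plate 10 mm thick (tray x), 70 wide (y), 58 high above the bench; this point is its middle, 35 mm up. Axes are the tray's: x to the side that goes in first, y left. The tray lies loose on the bench in front of the rack, slides easily, and goes in along the rack's +x, square to it. Fully home this point is at x = -153 to -162 mm, y = 0 in the rack's frame.
- tray_pan (a point): Centre of the drip tray's open aluminium pan, at its underside: 100 mm (x) by 330 mm (y), 22 high, 103 mm from the handle plate along tray x, joined to it by a flat 4 mm tongue. Two 14 mm ears at the pan's far corners make it 356 mm wide there. All 0.4 kg. Fully home, the far side is touching, or within 9 mm of, the rack's panel and the tabs have snapped in behind the ears.
- mat: Round cork mat, 5 mm thick, 130 mm across at the foot and 112 mm on top (bevelled edge), fixed on the bench; origin at the centre of its underside. The place for the dry pot.
- peg1_tip (a point): The outermost point of the domed end of peg 1 (peg 1 is leftmost, seen from the robot), on the peg's axis, 175 mm above the bench, 95 mm in front of the panel; axes are the rack's.
- peg1_seat (a point): Where the centre of a pot lies when it hangs fully home on peg 1: 37.5 mm back down the peg from its tip and 17 mm below its axis, square to it (the pot's floor rests on the tip, its wall on the peg; pot axis parallel to the peg).
- peg2_tip (a point): The outermost point of the domed end of peg 2 (peg 1 is leftmost, seen from the robot), on the peg's axis, 175 mm above the bench, 95 mm in front of the panel; axes are the rack's.
- peg2_seat (a point): Where the centre of a pot lies when it hangs fully home on peg 2: 37.5 mm back down the peg from its tip and 17 mm below its axis, square to it (the pot's floor rests on the tip, its wall on the peg; pot axis parallel to the peg).
- peg3_tip (a point): The outermost point of the domed end of peg 3 (peg 1 is leftmost, seen from the robot), on the peg's axis, 175 mm above the bench, 95 mm in front of the panel; axes are the rack's.
- peg3_seat (a point): Where the centre of a pot lies when it hangs fully home on peg 3: 37.5 mm back down the peg from its tip and 17 mm below its axis, square to it (the pot's floor rests on the tip, its wall on the peg; pot axis parallel to the peg).
- peg4_tip (a point): The outermost point of the domed end of peg 4 (peg 1 is leftmost, seen from the robot), on the peg's axis, 175 mm above the bench, 95 mm in front of the panel; axes are the rack's.
- peg4_seat (a point): Where the centre of a pot lies when it hangs fully home on peg 4: 37.5 mm back down the peg from its tip and 17 mm below its axis, square to it (the pot's floor rests on the tip, its wall on the peg; pot axis parallel to the peg).
- pot1_mid (a point): Rinsed pot, may be absent: round white plastic pot, 85 mm high, straight-sided, 64 mm across, wall 3 mm, floor 5 mm, about 0.12 kg, heaviest at the lip. This point is its centre, half-way up; its z points from the open mouth to the closed floor (up when it stands mouth down). Starts mouth down on the bench.
- pot2_mid (a point): Rinsed pot, may be absent: round white plastic pot, 85 mm high, straight-sided, 64 mm across, wall 3 mm, floor 5 mm, about 0.12 kg, heaviest at the lip. This point is its centre, half-way up; its z points from the open mouth to the closed floor (up when it stands mouth down). Starts mouth down on the bench.
- pot3_mid (a point): Rinsed pot, may be absent: round white plastic pot, 85 mm high, straight-sided, 64 mm across, wall 3 mm, floor 5 mm, about 0.12 kg, heaviest at the lip. This point is its centre, half-way up; its z points from the open mouth to the closed floor (up when it stands mouth down). Starts mouth down on the bench.
- pot4_mid (a point): Rinsed pot, may be absent: round white plastic pot, 85 mm high, straight-sided, 64 mm across, wall 3 mm, floor 5 mm, about 0.12 kg, heaviest at the lip. This point is its centre, half-way up; its z points from the open mouth to the closed floor (up when it stands mouth down). Starts mouth down on the bench.
- dry_a_mid (a point): The dry pot, if it starts on peg 2 (exactly one of dry_a, dry_b, dry_c is present): round white plastic pot, 85 mm high, straight-sided, 64 mm across, wall 3 mm, floor 5 mm, about 0.12 kg, heaviest at the lip. This point is its centre, half-way up; its z points from the open mouth to the closed floor (up when it stands mouth down). Starts hanging mouth down on peg 2.
- dry_b_mid (a point): The dry pot, if it starts on peg 3 (exactly one of dry_a, dry_b, dry_c is present): round white plastic pot, 85 mm high, straight-sided, 64 mm across, wall 3 mm, floor 5 mm, about 0.12 kg, heaviest at the lip. This point is its centre, half-way up; its z points from the open mouth to the closed floor (up when it stands mouth down). Starts hanging mouth down on peg 3.
- dry_c_mid (a point): The dry pot, if it starts on peg 4 (exactly one of dry_a, dry_b, dry_c is present): round white plastic pot, 85 mm high, straight-sided, 64 mm across, wall 3 mm, floor 5 mm, about 0.12 kg, heaviest at the lip. This point is its centre, half-way up; its z points from the open mouth to the closed floor (up when it stands mouth down). Starts hanging mouth down on peg 4.
- tin: Bystander: closed tin, 60 mm across, 85 mm high; origin at its underside. Leave alone.
Not all that is in view belongs to the job. What is shaped like the part that bears pot1_mid but turquoise is not meant. What is shaped like the part that bears pot3_mid but purple is not meant.

How it is judged (in metres and radians):
On the way, in this order (a step that is already met when the one before it is completed fails the run):
1. the dry pot stands mouth down on the round mat (horizontal distance between each of dry_a_mid, dry_b_mid, dry_c_mid and mat below 0.025 m and height (world z) of each of dry_a_mid, dry_b_mid, dry_c_mid below 0.053 m and angle between each of dry_a_mid, dry_b_mid, dry_c_mid's own z axis and vertical below 0.1 rad), for 0.2 s.
2. the drip tray is fully home and both tabs have sprung back behind its ears (x of tray_handle in the frame of rack above -0.167 m and value of joint each of tab_left, tab_right below 0.06 rad), for 0.2 s.
3. every rinsed pot hangs fully home on a peg ((distance between pot1_mid and peg1_seat below 0.014 m or distance between pot1_mid and peg2_seat below 0.014 m or distance between pot1_mid and peg3_seat below 0.014 m or distance between pot1_mid and peg4_seat below 0.014 m) and (distance between pot2_mid and peg1_seat below 0.014 m or distance between pot2_mid and peg2_seat below 0.014 m or distance between pot2_mid and peg3_seat below 0.014 m or distance between pot2_mid and peg4_seat below 0.014 m) and (distance between pot3_mid and peg1_seat below 0.014 m or distance between pot3_mid and peg2_seat below 0.014 m or distance between pot3_mid and peg3_seat below 0.014 m or distance between pot3_mid and peg4_seat below 0.014 m) and (distance between pot4_mid and peg1_seat below 0.014 m or distance between pot4_mid and peg2_seat below 0.014 m or distance between pot4_mid and peg3_seat below 0.014 m or distance between pot4_mid and peg4_seat below 0.014 m)), for 0.2 s.
At the end, for the whole second after the job is handed in: The dry pot stands mouth down (within 0.1 rad) on the mat, its axis within 25 mm of the mat's centre; the tray handle is beyond x = -167 mm in the rack's frame with both tabs back below 0.06 rad; every rinsed pot's centre is within 14 mm of some peg's seat point; all pots at rest (all of step 1 and all of step 2 and all of step 3 and linear speed of each of pot1, pot2, pot3, pot4, dry_a, dry_b, dry_c below 0.02 m/s); the robot touches nothing.
It fails at once if a rinsed pot is raised to the pegs (centre above 140 mm) before the drip tray is in (not (x of tray_handle in the frame of rack above -0.167 m) and height (world z) of any of pot1_mid, pot2_mid, pot3_mid, pot4_mid above 0.14 m).
It fails at once if the tin is moved more than 30 mm (distance of tin from where it was at the start of the episode above 0.03 m).
Of pot1, pot2, pot3, pot4 only 3 to 4 are there at a start; the rules pass over those that are not, and their reading is None.
Of dry_a, dry_b, dry_c only 1 to 1 are there at a start; the rules pass over those that are not, and their reading is None.
At some moment in a run one of pot1, pot2, pot3, pot4 may be knocked a few centimetres aside while the robot is not near it.
It also fails if it takes over 208 s, if anything falls off the work surface, if the arm or the gripper's body presses on something with over 40 N, if the wrist force passes 120 N, or if a joint passes its speed limit or range.

## Working session

There is one attempt and no reset: what is moved stays moved. The work goes in short steps, Python scripts to look and compute and a shell command to move; the robot and the scene stay as the last step left them, time stands still between calls to the robot, and variables do not carry over. Pictures are saved under pics/ and viewed, and the job is handed in when it is done.

```bash
ls; mkdir -p pics
python3 - <<'E'
from workcell import ctrl, vision, workorder
import cv2
print(ctrl.get_obs(), ctrl.grip_point_offset)
for n in ["side","top","wrist"]:
    d=vision.get_image(n); cv2.imwrite(f"pics/{n}0.png",d["img"])
    print(n,{k:v for k,v in d.items() if k!="img"})
E
```

```text
pics
{'t': 0.0, 'qpos': array([ 1.15498944e+00,  4.23861007e-01,  1.63066499e+00, -3.02521815e-05,
        1.08862224e+00, -1.89978142e-02]), 'qvel': array([ 0.00012973, -0.00053471, -0.00190133, -0.00074631, -0.00110319,
       -0.00111903]), 'joint_torque': array([-9.91742090e-04, -5.44613421e+01, -2.73668468e+01,  6.44577853e-02,
        2.27123313e-02, -1.18334233e-04]), 'ee_pos': array([241.30743673, 575.9377641 , 221.89894269]), 'orientation': array([ 0.31008105,  1.54860102, -0.31248915]), 'ft_force': array([ 0.00600215, -1.14234654, -0.59330355]), 'moment': array([ 0.01914489,  0.05333221, -0.03007243]), 'width': 87.6940878014502} 18.700000000000003
side {'mtx': array([[433.1678666 ,   0.        , 319.12866927],
       [  0.        , 433.1678666 , 197.29217045],
       [  0.        ,   0.        ,   1.        ]]), 'rvec': array([ 2.3600462, -0.2771285,  0.1310842]), 'tvec': array([-524.94064655,  188.1189644 , 1082.39913921])}
top {'mtx': array([[384.01214068,   0.        , 322.61860351],
       [  0.        , 384.01214068, 201.7445651 ],
       [  0.        ,   0.        ,   1.        ]]), 'rvec': array([ 2.15848169, -2.18840005,  0.1091855 ]), 'tvec': array([  13.45675702,  537.27887457, 1061.1303247 ])}
wrist {'mtx': array([[309.70691629,   0.        , 316.74644961],
       [  0.        , 309.70691629, 197.51811707],
       [  0.        ,   0.        ,   1.        ]]), 'hand_eye': array([[ 7.64708972e-04, -2.65366594e-01,  9.64147284e-01,
        -1.63069597e+02],
       [ 9.99999592e-01, -2.61471835e-04, -8.65111133e-04,
         5.90857492e-01],
       [ 4.81668955e-04,  9.64147552e-01,  2.65366286e-01,
        -7.17369079e+01],
       [ 0.00000000e+00,  0.00000000e+00,  0.00000000e+00,
         1.00000000e+00]])}
```

View pics/top0.png

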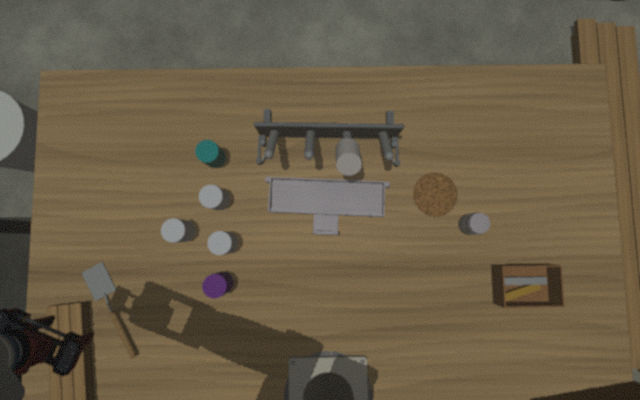

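View pics/side0.png

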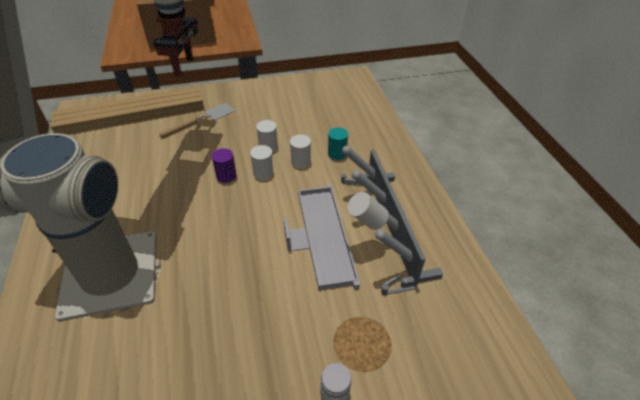

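View pics/wrist0.png

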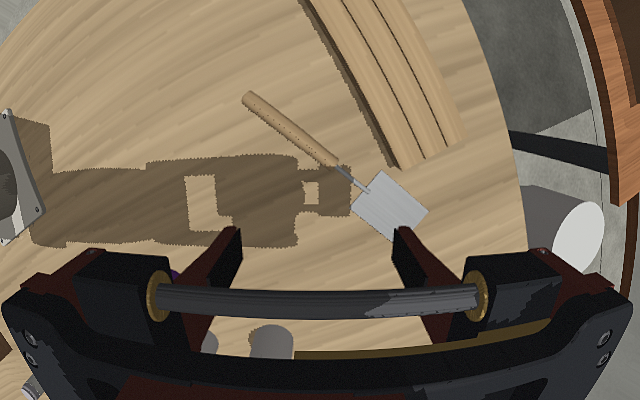

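```bash
cat > h.py <<'E'
import numpy as np, cv2
from scipy.spatial.transform import Rotation as Ro
from workcell import ctrl, vision
def pose():
    o=ctrl.get_obs(); return np.array(o["ee_pos"]),Ro.from_rotvec(o["orientation"]),o
def ray(d,u,v):
    p=cv2.undistortPoints(np.array([[[u,v]]],float),d["mtx"],None)[0,0]
    R,_=cv2.Rodrigues(d["rvec"]); c=-R.T@d["tvec"]; r=R.T@np.array([p[0],p[1],1]); return c,r/np.linalg.norm(r)
def wray(d,P,R,u,v):
    m=d["mtx"]; a=np.array([(u-m[0,2]),(v-m[1,2])])/m[0,0]; r=np.linalg.norm(a)
    dc=np.array([*(a/r*np.sin(r)),np.cos(r)]) if r>0 else np.array([0,0,1.])
    H=d["hand_eye"]; return P+R.apply(H[:3,3]), R.apply(H[:3,:3]@dc)
def wproj(d,P,R,X):
    H=d["hand_eye"]; q=H[:3,:3].T@(R.inv().apply(np.array(X)-P)-H[:3,3]); n=np.hypot(q[0],q[1]); th=np.arctan2(n,q[2])
    m=d["mtx"]; return m[:2,2]+q[:2]/n*th*m[0,0]
def onz(cr,z): c,r=cr; return c+r*(z-c[2])/r[2]
def proj(d,X): return cv2.projectPoints(np.array(X,float).reshape(-1,1,3),d["rvec"],d["tvec"],d["mtx"],None)[0][:,0]
def tri(*crs):
    A=np.zeros((3,3));b=np.zeros(3)
    for c,r in crs: M=np.eye(3)-np.outer(r,r);A+=M;b+=M@c
    return np.linalg.solve(A,b)
def crop(img,x,y,w,h,s,name): cv2.imwrite(name,cv2.resize(img[y:y+h,x:x+w],None,fx=s,fy=s,interpolation=cv2.INTER_CUBIC))
def tool(x,y=None):
    """rotation with tool x along x and tool y near y"""
    x=np.array(x,float);x/=np.linalg.norm(x);y=np.array(y,float);y-=x*(x@y);y/=np.linalg.norm(y)
    return Ro.from_matrix(np.stack([x,y,np.cross(x,y)],1))
def togo(Pt,Rt):
    P,R,o=pose(); print("t",round(o["t"],2),"shift m (tool)",np.round(R.inv().apply(Pt-P)/1000,4),"turn",np.round((R.inv()*Rt).as_rotvec(),3), "F",np.round(o["ft_force"],1),"w",round(o["width"],1))
E
python3 - <<'E'
from h import *
a=cv2.imread("pics/top0.png");crop(a,240,95,200,150,4,"pics/top_a.png");crop(a,150,130,100,170,3.5,"pics/top_b.png")
b=cv2.imread("pics/side0.png");crop(b,270,140,180,150,4,"pics/side_a.png");
P,R,o=pose();print(P,R.as_matrix().round(3))
E
```

```text
[241.33946182 576.0458487  222.06775437] [[-0.     0.386  0.922]
 [-0.001  0.922 -0.386]
 [-1.    -0.001 -0.   ]]
```

View pics/top_a.png

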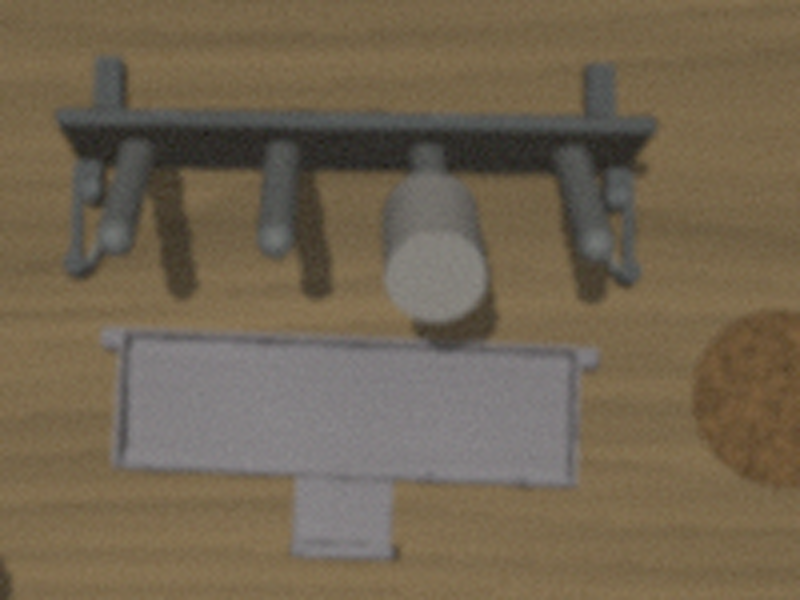

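View pics/side_a.png

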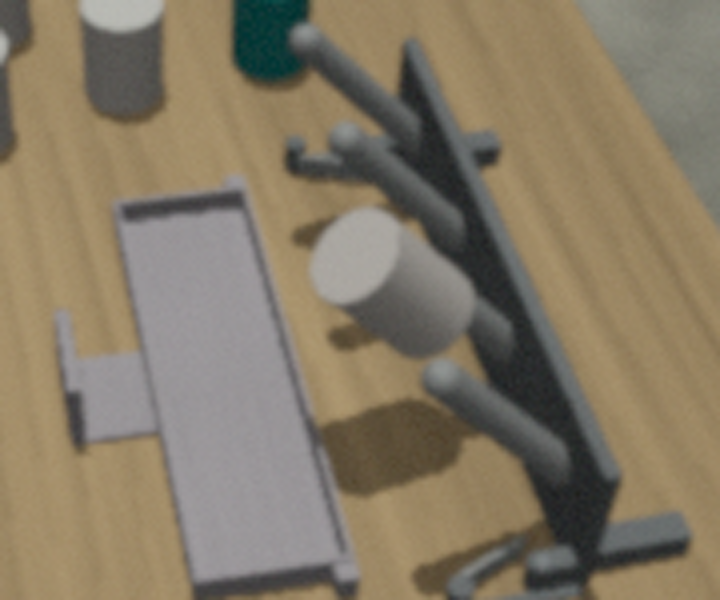

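View pics/top_b.png

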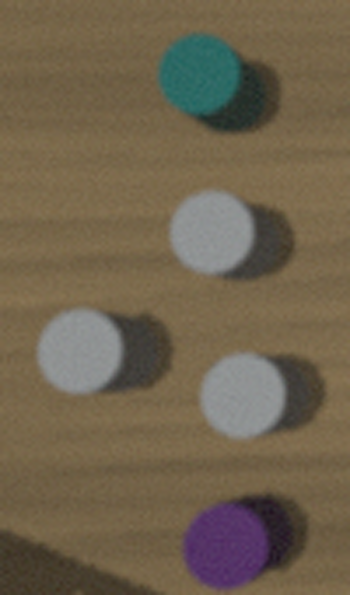

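```bash
cat > m1.py <<'E'
from h import *
T=vision.get_image("top");S=vision.get_image("side")
t=lambda x,y:(240+(x+.5)/4-.5,95+(y+.5)/4-.5)
s=lambda x,y:(270+(x+.5)/4-.5,140+(y+.5)/4-.5)
b=lambda x,y:(150+(x+.5)/3.5-.5,130+(y+.5)/3.5-.5)
for n,a,c in [("peg1",(117,238),(304,39)),("peg2",(275,240),(346,138)),("peg4",(596,245),(440,376)),]:
    print(n,tri(ray(T,*t(*a)),ray(S,*s(*c))).round(1), "top@165.8",onz(ray(T,*t(*a)),165.8).round(1),"side",onz(ray(S,*s(*c)),165.8).round(1))
print("mat",onz(ray(T,*t(780,398)),5).round(1), onz(ray(T,435.5,194),5).round(1),onz(ray(S,362,343),5).round(1))
print("tin top",onz(ray(T,480,223),85).round(1))
for n,a in [("turq",(200,74)),("A",(212,232)),("B",(81,350)),("C",(244,395)),("purp",(226,545))]: print(n,onz(ray(T,*b(*a)),85).round(1))
for n,a in [("earL",(103,340)),("earR",(598,360)),("panBL",(113,468)),("panBR",(576,488)),("panFL(inner)",(122,335)),("panFR",(578,350))]: print(n,onz(ray(T,*t(*a)),22).round(1))
for n,a in [("hL",(293,548)),("hR",(394,550))]: print(n,onz(ray(T,*t(*a)),58).round(1))
for n,a in [("hL",(62,312)),("hR",(76,398))]: print("side",n,onz(ray(S,*s(*a)),58).round(1))
for n,a in [("panelL",(58,112)),("panelR",(655,120))]: print(n,onz(ray(T,*t(*a)),115).round(1))
E
python3 m1.py
```

```text
peg1 [645.1 138.8 167.1] top@165.8 [645.  139.  165.8] side [646.  140.3 165.8]
peg2 [643.7  40.4 165.3] top@165.8 [642.4  40.5 165.8] side [644.7  39.9 165.8]
peg4 [ 637.2 -159.6  166.9] top@165.8 [ 636.6 -159.6  165.8] side [ 638.4 -158.8  165.8]
mat [ 557.2 -318.5    5. ] [ 557.5 -321.     5. ] [ 558.6 -324.8    5. ]
tin top [ 469.1 -412.4   85. ]
turq [674.7 318.2  85. ]
A [551.4 307.1  85. ]
B [462.7 405.1  85. ]
C [427.  281.2  85. ]
purp [315.6 293.3  85. ]
earL [603.5 168.6  22. ]
earR [ 584.3 -184.5   22. ]
panBL [511.8 161.5  22. ]
panBR [ 493.1 -166.1   22. ]
panFL(inner) [606.9 155.1  22. ]
panFR [ 591.7 -170.4   22. ]
hL [452.8  33.9  58. ]
hR [450.5 -34.9  58. ]
side hL [454.8  30.   58. ]
side hR [450.1 -42.8  58. ]
panelL [741.9 185.  115. ]
panelR [ 731.3 -210.5  115. ]
```

```bash
cat >> h.py <<'E'
th=-0.0266; RO=np.array([728.9,-12.5,0]); RR=Ro.from_euler('z',th)
def rk(x,y,z): return RO+RR.apply([x,y,z])
def seat(i): return rk(-83.9,[150,50,-50,-150][i-1],135.3)
c5,s5=np.cos(np.radians(50)),np.sin(np.radians(50))
din=RR.apply([c5,0,-s5]); up=RR.apply([s5,0,c5])  # along peg inwards; square to it, upwards
Rpeg=tool(din,RR.apply([0,1,0])); Rdown=tool([0,0,-1],[0,1,0])
E
python3 - <<'E'
from h import *
T=vision.get_image("top");S=vision.get_image("side")
f=seat(3)-42.5*din; print("floor",f,"pred top",(proj(T,f)[0]-[240,95])*4,"side",(proj(S,f)[0]-[270,140])*4)
print("tips",[(proj(T,rk(-87.3,y,165.8))[0]-[240,95])*4 for y in(150,50,-150)])
pre=seat(3)-113*din; print(pre); togo(pre,Rpeg)
E
```

```text
floor [616.39102798 -59.52424951 167.85688883] pred top [434.97932965 276.89294194] side [348.42797858 252.41161628]
tips [array([114.32714193, 235.52651808]), array([274.68235438, 237.63133649]), array([595.22250504, 241.83873831])]
[571.09053263 -58.31897206 221.86302207]
t 0.35 shift m (tool) [ 0.0008 -0.458   0.5493] turn [-0.355 -0.69   0.129] F [-0.1  0.1  0.2] w 87.7
```

```bash
python3 -m crank '[[[0,-0.019,0.0229],[0,0,0],0.0878],[[0,-0.019,0.0229],[0,0,0],0.0878],[[0,-0.019,0.0229],[0,0,0],0.0878],[[0,-0.019,0.0229],[0,0,0],0.0878],[[0,-0.019,0.0229],[0,0,0],0.0878],[[0,-0.019,0.0229],[0,0,0],0.0878],[[0,-0.019,0.0229],[0,0,0],0.0878],[[0,-0.019,0.0229],[0,0,0],0.0878]]'
python3 - <<'E'
from h import *
togo(seat(3)-113*din,Rpeg)
E
```

```text
t: 1.02
ee_pos: [352.2, 364.2, 222.8]
orientation: [0.311, 1.548, -0.311]
ft_force: [0.3, -1.1, 0.6]
width: 87.7
t 1.02 shift m (tool) [ 0.0009 -0.3051  0.3651] turn [-0.355 -0.69   0.129] F [ 0.3 -1.1  0.6] w 87.7
```

```bash
python3 -m crank '[[[0,-0.0254,0.0304],[0,0,0],0.0878],[[0,-0.0254,0.0304],[0,0,0],0.0878],[[0,-0.0254,0.0304],[0,0,0],0.0878],[[0,-0.0254,0.0304],[0,0,0],0.0878],[[0,-0.0254,0.0304],[0,0,0],0.0878],[[0,-0.0254,0.0304],[0,0,0],0.0878],[[0,-0.0254,0.0304],[0,0,0],0.0878],[[0,-0.0254,0.0304],[0,0,0],0.0878]]'
python3 -m crank '[[[0,-0.0254,0.0304],[0,0,0],0.0878],[[0,-0.0254,0.0304],[0,0,0],0.0878],[[0,-0.0254,0.0304],[0,0,0],0.0878],[[0,-0.0254,0.0304],[0,0,0],0.0878],[[0,0,0],[-0.05,-0.098,0.018],0.0878],[[0,0,0],[-0.05,-0.098,0.018],0.0878],[[0,0,0],[-0.05,-0.098,0.018],0.0878],[[0,0,0],[-0.05,-0.098,0.018],0.0878]]'
python3 -m crank '[[[0,0,0],[-0.05,-0.098,0.018],0.0878],[[0,0,0],[-0.05,-0.098,0.018],0.0878],[[0,0,0],[-0.05,-0.098,0.018],0.0878],[[0,0,0],[0,0,0],0.0878],[[0,0,0],[0,0,0],0.0878],[[0,0,0],[0,0,0],0.0878],[[0,0,0],[0,0,0],0.0878],[[0,0,0],[0,0,0],0.0878]]'
python3 - <<'E'
from h import *
togo(seat(3)-113*din,Rpeg)
P,R,o=pose();W=vision.get_image("wrist");cv2.imwrite("pics/w1.png",W["img"]);print(o["qpos"].round(2))
print("seat floor px",wproj(W,P,R,seat(3)-42.5*din), [wproj(W,P,R,rk(-87.3,y,165.8)) for y in (150,50,-150)])
E
```

```text
t: 1.68
ee_pos: [498.1, 82.1, 222.9]
orientation: [0.311, 1.548, -0.311]
ft_force: [0.1, 0.6, -0.8]
width: 87.7
t: 2.35
ee_pos: [570.7, -57.0, 223.2]
orientation: [0.136, 1.162, -0.147]
ft_force: [0.3, 0.2, -0.7]
width: 87.5
t: 3.02
ee_pos: [572.4, -51.0, 222.9]
orientation: [0.055, 0.957, -0.044]
ft_force: [-0.2, 0.3, -0.2]
width: 87.8
t 3.02 shift m (tool) [ 0.0002 -0.0074 -0.0012] turn [-0.045 -0.085 -0.001] F [-0.2  0.3 -0.2] w 87.8
[-0.15  0.18  2.15  0.35  0.21 -1.97]
seat floor px [307.36428624 212.08735255] [array([513.18363422, 214.14290926]), array([421.99897509, 220.9130948 ]), array([198.94619601, 230.14788973])]
```

View pics/w1.png

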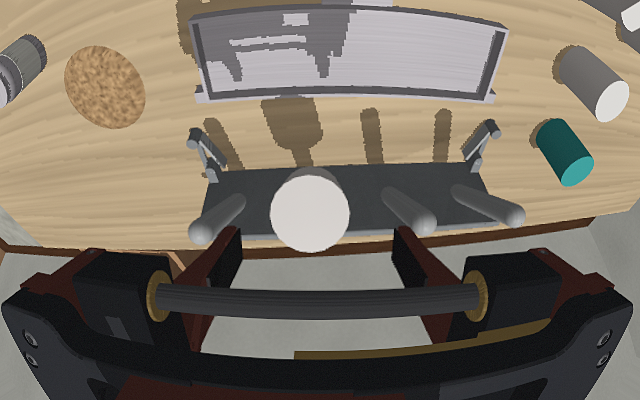

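```bash
cat >> h.py <<'E'
yr=RR.apply([0,1,0])
def Rt(deg): # tool deg from vertical, leaning with tool x forward, jaws along rack y
    a=np.radians(deg); return tool(RR.apply([np.sin(a),0,-np.cos(a)]),yr)
E
cat > log.py <<'E'
import json
from h import *
P,R,o=pose()
open("log.txt","a").write(json.dumps([o["qpos"].tolist(),P.tolist(),R.as_rotvec().tolist()])+"\n")
E
python3 log.py
python3 - <<'E'
from h import *
togo(seat(3)-113*din,Rt(28))
E
```

```text
t 3.07 shift m (tool) [ 0.0002 -0.0074 -0.0009] turn [-0.045  0.124 -0.005] F [-0.3  0.1  0.7] w 87.8
```

```bash
python3 -m crank '[[[0,0,0],[-0.022,0.062,-0.002],0.0878],[[0,0,0],[-0.022,0.062,-0.002],0.0878],[[0,0,0],[0,0,0],0.0878],[[0,0,0],[0,0,0],0.0878],[[0,0,0],[0,0,0],0.0878],[[0,0,0],[0,0,0],0.0878],[[0,0,0],[0,0,0],0.0878],[[0,0,0],[0,0,0],0.0878]]'
python3 log.py
cat > fit.py <<'E'
import json
from h import *
from scipy.optimize import least_squares
D=[(np.array(a),np.array(b),Ro.from_rotvec(c)) for a,b,c in map(json.loads,open("log.txt"))]
D.append((np.array([1.15498944,.423861,1.63066499,0,1.08862224,-.019]),np.array([241.34,576.05,222.07]),Ro.from_rotvec([0.31008105,1.54860102,-0.31248915])))
ez=np.array([0,0,1.]);ey=np.array([0,1.,0])
def fk(q,p):
    d1,a1,a2,d4,a3,d6,e=p
    R=Ro.from_rotvec(q[0]*ez); X=np.array([0,0,d1])+R.apply([a1,e,0])
    R=R*Ro.from_rotvec(q[1]*ey); X=X+R.apply([0,0,a2])
    R=R*Ro.from_rotvec(q[2]*ey); X=X+R.apply([a3,0,d4])
    R=R*Ro.from_rotvec(q[3]*ez)*Ro.from_rotvec(q[4]*ey)*Ro.from_rotvec(q[5]*ez); X=X+R.apply([0,0,d6])
    # tool: x=z_local ; y=?
    return X,R*Ro.from_matrix(np.array([[0,1,0],[0,0,1],[1,0,0]]).T.T)
def fitp():
    f=lambda p:np.concatenate([fk(q,p)[0]-P for q,P,_ in D]+[ (np.array(p)-[400,0,400,400,0,200,0])*1e-3])
    return least_squares(f,[400,0,400,400,0,200,0]).x
if __name__=="__main__":
    p=fitp();print(p.round(1))
    for q,P,R in D:
        X,Rf=fk(q,p);print((X-P).round(1),q.round(3),"\n",Rf.as_matrix().round(2),"\n",R.as_matrix().round(2))
E
python3 fit.py; python3 -c "
from h import *
togo(seat(3)-113*din,Rt(28))"
```

```text
t: 3.73
ee_pos: [571.0, -50.9, 222.0]
orientation: [0.016, 1.082, -0.023]
ft_force: [-0.6, 0.1, 0.3]
width: 87.6
[312.7  -0.6 563.1 485.6  77.4 309.6  11.9]
[-0.  0. -0.] [-0.149  0.177  2.155  0.353  0.212 -1.972] 
 [[ 0.58 -0.06 -0.82]
 [-0.01 -1.    0.07]
 [-0.82 -0.03 -0.57]] 
 [[ 0.58  0.06  0.82]
 [-0.01  1.   -0.07]
 [-0.82  0.03  0.57]]
[ 0. -0.  0.] [-0.139  0.188  2.077  0.142  0.394 -1.801] 
 [[ 0.47 -0.03 -0.88]
 [-0.01 -1.    0.02]
 [-0.88 -0.   -0.47]] 
 [[ 0.47  0.03  0.88]
 [-0.01  1.   -0.02]
 [-0.88  0.    0.47]]
[ 0. -0. -0.] [ 1.155  0.424  1.631  0.     1.089 -0.019] 
 [[-0.   -0.39 -0.92]
 [-0.   -0.92  0.39]
 [-1.    0.    0.  ]] 
 [[-0.    0.39  0.92]
 [-0.    0.92 -0.39]
 [-1.   -0.   -0.  ]]
t 3.73 shift m (tool) [ 0.0003 -0.0074  0.0002] turn [-0.001 -0.    -0.002] F [-0.6  0.1  0.3] w 87.6
```

```bash
cat > ik.py <<'E'
from fit import *
p=fitp(); F=Ro.from_rotvec([np.pi,0,0])
lo=np.array([-3,-.9,.09,-1.31,.11,-2.54]);hi=np.array([3,2.11,2.58,4.45,2.69,2.54])
def ik(P,R,q0):
    f=lambda q:np.concatenate([(fk(q,p)[0]-P)/100,((fk(q,p)[1]*F).inv()*R).as_rotvec()])
    s=least_squares(f,np.clip(q0,lo+.01,hi-.01),bounds=(lo-.3,hi+.3)); return s.x,np.abs(s.fun).max()
if __name__=="__main__":
    q0=np.array([-0.139,0.188,2.077,0.142,0.394,-1.801])
    for i in(1,2,3,4):
      for tilt in (40,32,28,22):
        R=Rt(tilt); 
        for k in (-100,-50,0): 
            # pot centre seat + k*din + 12 up ; grasp 12 mm out along pot axis
            g=seat(i)+k*din-12*din; P=g+R.apply([18.7,0,0]); q,e=ik(P,R,q0); print(i,tilt,k,q.round(2),round(e,4))
E
python3 ik.py
```

```text
1 40 -100 [ 0.33  0.27  2.14 -1.28  0.24 -0.02] 0.0
1 40 -50 [ 0.3   0.38  2.1   1.52 -0.19 -2.84] 0.0148
1 40 0 [ 0.28  0.49  2.04  1.26 -0.19 -2.59] 0.0105
1 32 -100 [ 0.31  0.26  2.06 -0.56  0.33 -0.75] 0.0
1 32 -50 [ 0.28  0.37  2.02 -0.66  0.27 -0.66] 0.0
1 32 0 [ 0.26  0.47  1.97 -0.78  0.22 -0.55] 0.0
1 28 -100 [ 0.29  0.27  2.02 -0.38  0.41 -0.94] 0.0
1 28 -50 [ 0.27  0.37  1.98 -0.42  0.35 -0.91] 0.0
1 28 0 [ 0.25  0.47  1.93 -0.47  0.29 -0.87] 0.0
1 22 -100 [ 0.28  0.28  1.96 -0.22  0.54 -1.1 ] 0.0
1 22 -50 [ 0.26  0.38  1.92 -0.23  0.48 -1.1 ] 0.0
1 22 0 [ 0.24  0.48  1.87 -0.24  0.43 -1.1 ] 0.0
2 40 -100 [ 0.09  0.23  2.19 -1.28  0.08 -0.21] 0.0
2 40 -50 [ 0.08  0.35  2.15  0.9  -0.09 -2.38] 0.0
2 40 0 [ 0.07  0.47  2.1   0.51 -0.13 -2.  ] 0.0
2 32 -100 [ 0.08  0.23  2.11 -0.23  0.25 -1.26] 0.0
2 32 -50 [ 0.07  0.34  2.07 -0.3   0.18 -1.19] 0.0
2 32 0 [ 0.07  0.45  2.02 -0.4   0.12 -1.09] 0.0
2 28 -100 [ 0.08  0.24  2.07 -0.14  0.35 -1.35] 0.0
2 28 -50 [ 0.07  0.35  2.03 -0.16  0.29 -1.33] 0.0
2 28 0 [ 0.06  0.45  1.98 -0.19  0.23 -1.31] 0.0
2 22 -100 [ 0.07  0.25  2.   -
[... 652 characters left out ...]
 0.36  1.97  0.1   0.44 -1.76] 0.0
3 22 0 [-0.13  0.46  1.92  0.1   0.39 -1.76] 0.0
4 40 -100 [-0.39  0.25  2.13  1.    0.25 -2.84] 0.0433
4 40 -50 [-0.36  0.36  2.07  1.02  0.2  -2.84] 0.0734
4 40 0 [-0.33  0.47  2.    1.04  0.17 -2.84] 0.0984
4 32 -100 [-0.38  0.26  2.07  0.59  0.34 -2.44] 0.0
4 32 -50 [-0.36  0.37  2.03  0.7   0.27 -2.53] 0.0
4 32 0 [-0.34  0.47  1.98  0.82  0.22 -2.65] 0.0
4 28 -100 [-0.37  0.26  2.03  0.4   0.42 -2.25] 0.0
4 28 -50 [-0.35  0.37  1.99  0.45  0.35 -2.28] 0.0
4 28 0 [-0.33  0.47  1.94  0.5   0.29 -2.32] 0.0
4 22 -100 [-0.35  0.28  1.97  0.23  0.54 -2.07] 0.0
4 22 -50 [-0.33  0.38  1.93  0.25  0.48 -2.07] 0.0
4 22 0 [-0.31  0.48  1.88  0.26  0.43 -2.07] 0.0
```

```bash
cat >> h.py <<'E'
def gp(c,R,axis): return np.array(c)+12*np.array(axis)+R.apply([18.7,0,0])  # TCP for pot centre c, axis = mouth->floor
E
python3 - <<'E'
from h import *
R=Rt(22)
togo(gp(seat(3)-100*din,R,-din),R); togo(gp(seat(3),R,-din),R)
print((R.inv()).apply(din),R.inv().apply(up))
E
```

```text
t 3.73 shift m (tool) [ 0.0198 -0.0074 -0.0016] turn [-0.001  0.105 -0.002] F [-0.6  0.1  0.3] w 87.6
t 3.73 shift m (tool) [ 0.1176 -0.0076  0.0192] turn [-0.001  0.105 -0.002] F [-0.6  0.1  0.3] w 87.6
[9.51056516e-01 3.15591683e-18 3.09016994e-01] [-3.09016994e-01  5.05540150e-18  9.51056516e-01]
```

```bash
python3 -m crank '[[[0.01,-0.0037,-0.0008],[0,0,0],0.0878],[[0.01,-0.0037,-0.0008],[0,0,0],0.0878],[[0,0,0],[0,0.0525,0],0.0878],[[0,0,0],[0,0.0525,0],0.0878],[[0.019,0,0.0062],[0,0,0],0.0878],[[0.019,0,0.0062],[0,0,0],0.0878],[[0,0,0],[0,0,0],0.0878],[[0,0,0],[0,0,0],0.0878]]'
python3 log.py
python3 - <<'E'
from h import *
R=Rt(22)
togo(gp(seat(3),R,-din),R)
P,R,o=pose();W=vision.get_image("wrist");cv2.imwrite("pics/w2.png",W["img"])
E
```

```text
t: 4.4
ee_pos: [604.4, -59.3, 171.4]
orientation: [0.018, 1.19, -0.022]
ft_force: [-0.4, -0.6, -1.1]
width: 87.8
t 4.4 shift m (tool) [0.0554 0.     0.0194] turn [-0.001 -0.003 -0.002] F [-0.4 -0.6 -1.1] w 87.8
```

View pics/w2.png

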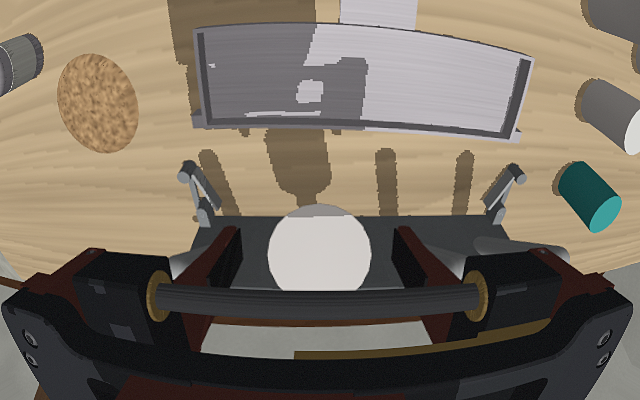

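```bash
python3 -m crank '[[[0.0095,0,0.0033],[0,0,0],0.0878],[[0.0095,0,0.0033],[0,0,0],0.0878],[[0.0095,0,0.0033],[0,0,0],0.0878],[[0.0095,0,0.0033],[0,0,0],0.0878],[[0.0095,0,0.0033],[0,0,0],0.0878],[[0.0075,0,0.0029],[0,0,0],0.0878],[[0,0,0],[0,0,0],0.0878],[[0,0,0],[0,0,0],0.0878]]'
python3 -m crank '[[[0,0,0],[0,0,0],0.055],[[0,0,0],[0,0,0],0.055],[[0,0,0],[0,0,0],0.055],[[0,0,0],[0,0,0],0.055],[[0,0,0],[0,0,0],0.055],[[0,0,0],[0,0,0],0.055],[[0,0,0],[0,0,0],0.055],[[0,0,0],[0,0,0],0.055]]'
python3 log.py
python3 - <<'E'
from h import *
R=Rt(22)
togo(gp(seat(3),R,-din),R)
S=vision.get_image("side");crop(S["img"],270,100,200,150,4,"pics/s2.png")
E
```

```text
t: 5.12
ee_pos: [643.6, -60.1, 128.9]
orientation: [0.017, 1.188, -0.022]
ft_force: [-0.2, 0.8, -0.5]
width: 87.6
t: 5.78
ee_pos: [643.7, -60.2, 129.9]
orientation: [0.017, 1.187, -0.022]
ft_force: [-2.1, -0.2, 3.6]
width: 65.0
t 5.78 shift m (tool) [ 0.0023 -0.0001 -0.0017] turn [-0.     0.    -0.002] F [-2.1 -0.2  3.6] w 65.0
```

View pics/s2.png

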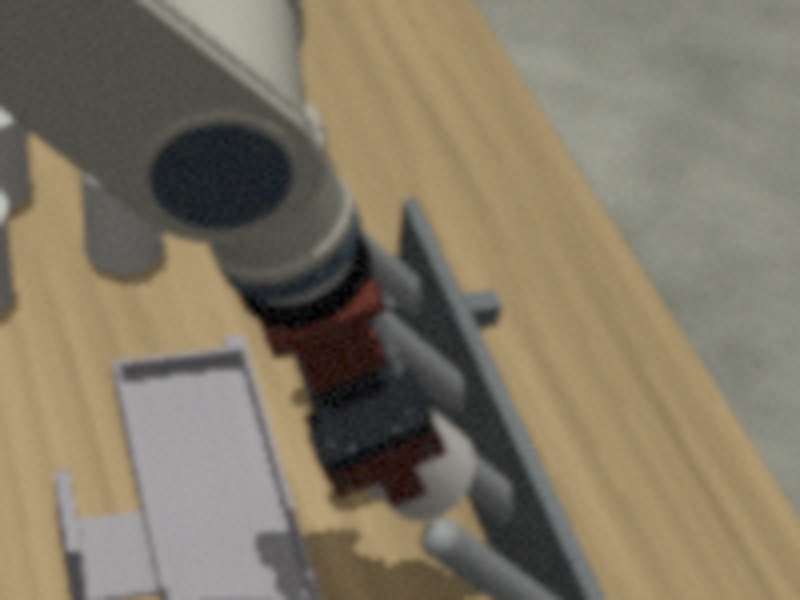

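```bash
python3 -m crank '[[[-0.0014,0,0.0044],[0,0,0],0.055],[[-0.0014,0,0.0044],[0,0,0],0.055],[[-0.0014,0,0.0044],[0,0,0],0.055],[[0,0,0],[0,0,0],0.055],[[-0.0095,0,-0.0031],[0,0,0],0.055],[[-0.0143,0,-0.0046],[0,0,0],0.055],[[-0.0143,0,-0.0046],[0,0,0],0.055],[[-0.0143,0,-0.0046],[0,0,0],0.055]]'
python3 -m crank '[[[-0.019,0,-0.0062],[0,0,0],0.055],[[-0.019,0,-0.0062],[0,0,0],0.055],[[-0.019,0,-0.0062],[0,0,0],0.055],[[-0.019,0,-0.0062],[0,0,0],0.055],[[-0.01,0,-0.0031],[0,0,0],0.055],[[0,0,0],[0,0,0],0.055],[[0,0,0],[0,0,0],0.055],[[0,0,0],[0,0,0],0.055]]'
python3 log.py
python3 - <<'E'
from h import *
P,R,o=pose();print(P,o["ft_force"])
W=vision.get_image("wrist");cv2.imwrite("pics/w3.png",W["img"])
S=vision.get_image("side");crop(S["img"],200,80,250,190,3,"pics/s3.png")
E
```

```text
t: 6.5
ee_pos: [618.6, -59.6, 181.4]
orientation: [0.017, 1.187, -0.022]
ft_force: [-0.8, 0.1, -1.6]
width: 64.8
t: 7.17
ee_pos: [561.2, -58.2, 249.6]
orientation: [0.017, 1.187, -0.022]
ft_force: [-0.2, 0.1, -1.9]
width: 64.8
[561.23677362 -58.17905786 249.62412969] [-0.20646931  0.05093508 -1.9463604 ]
```

View pics/w3.png

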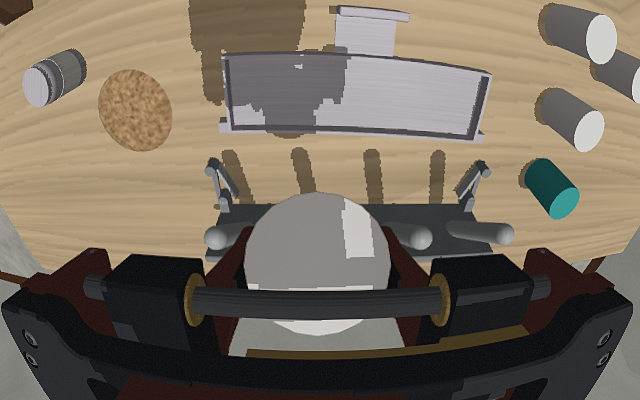

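View pics/s3.png

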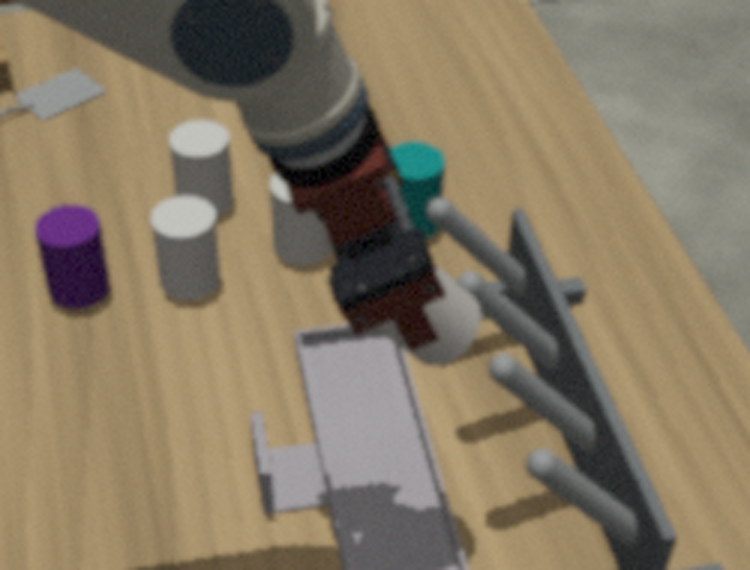

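Run:
```python
from h import *
from ik import ik
P,R,o=pose();W=vision.get_image("wrist")
print("mat",onz(wray(W,P,R,135,110),5), "tin top",onz(wray(W,P,R,37,86),85))
print("dry floor ctr est", wproj(W,P,R,P+R.apply([-18.7,0,0])+din*(-30.5)))
m=np.array([557.7,-321,0]);Rb=Rt(-18)
print(ik(gp(m+[0,0,47.5],Rb,[0,0,1]),Rb,o["qpos"]))
togo(gp(m+[0,0,120],Rb,[0,0,1]),Rb)
print(gp(m+[0,0,120],Rb,[0,0,1])-P)
```

```text
mat [ 554.15322037 -311.43723949    5.        ] tin top [ 469.45820037 -404.31270529   85.        ]
dry floor ctr est [316.48425216 267.20844851]
(array([-0.47968552,  0.79433556,  1.4740174 , -0.14798877,  1.16149352,
       -1.94517971]), np.float64(6.481855052697938e-11))
t 7.32 shift m (tool) [ 0.1238 -0.2631 -0.0521] turn [ 0.     0.696 -0.002] F [-0.7 -0.1 -0.9] w 64.4
[  -9.16087006 -262.72854312 -134.88227584]
```

```bash
python3 -m crank '[[[0,-0.03,0],[0,0.116,0],0.055],[[0,-0.03,0],[0,0.116,0],0.055],[[0,-0.03,0],[0,0.116,0],0.055],[[0,-0.03,0],[0,0.116,0],0.055],[[0,-0.03,0],[0,0.116,0],0.055],[[0,-0.03,0],[0,0.116,0],0.055],[[0,-0.03,0],[0,0,0],0.055],[[0,-0.02,0],[0,0,0],0.055]]'
python3 - <<'E'
from h import *
m=np.array([557.7,-321,0]);Rb=Rt(-18)
togo(gp(m+[0,0,120],Rb,[0,0,1]),Rb)
P,R,o=pose();W=vision.get_image("wrist");cv2.imwrite("pics/w4.png",W["img"])
T=vision.get_image("top");crop(T["img"],340,130,160,120,5,"pics/t4.png")
E
```

```text
t: 7.98
ee_pos: [555.7, -290.6, 246.7]
orientation: [0.027, 1.886, -0.016]
ft_force: [-0.6, 0.0, -0.8]
width: 64.9
t 7.98 shift m (tool) [ 0.1268 -0.0306  0.0382] turn [ 0.001 -0.001 -0.002] F [-0.6  0.  -0.8] w 64.9
```

View pics/w4.png

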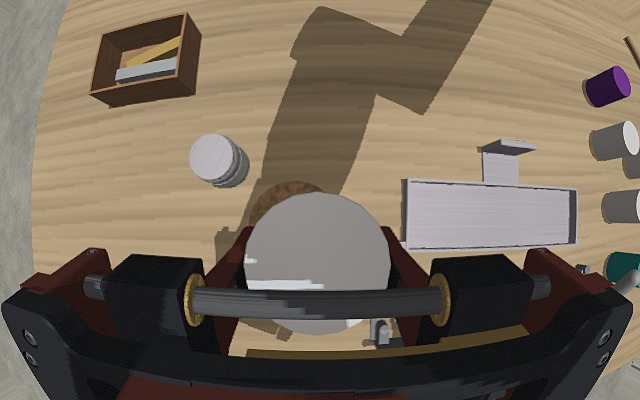

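View pics/t4.png

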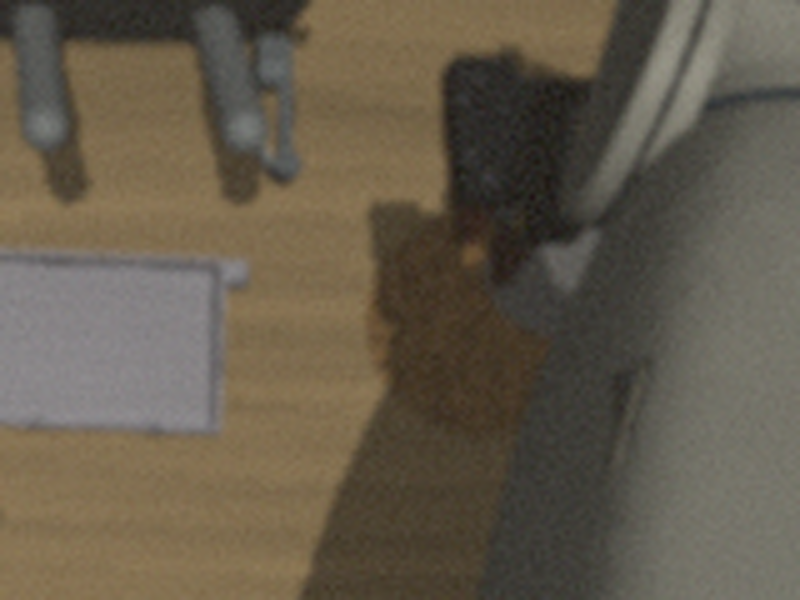

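Run:
```python
from h import *
T=vision.get_image("top");S=vision.get_image("side")
a=cv2.imread("pics/top0.png");crop(a,400,160,100,75,8,"pics/m_t.png")
b=cv2.imread("pics/side0.png");crop(b,320,300,100,100,6,"pics/m_s.png")
for z,r in((0,65),):
  c=np.array([557.7,-321,0]);X=[c+[r*np.cos(k),r*np.sin(k),0] for k in np.arange(0,6.3,np.pi/2)]
  print((proj(T,X)-[400,160])*8, (proj(S,X)-[320,300])*6)
```

```text
[[272.38819503  96.4316745 ]
 [101.21692226 275.52223798]
 [287.47642347 451.79037865]
 [458.47407    270.70220237]
 [272.38819503  96.4316745 ]] [[410.76393126 217.20081237]
 [194.71186284  99.93900089]
 [ 76.0042988  294.19310543]
 [300.81684594 425.32865917]
 [410.76393126 217.20081237]]
```

View pics/m_t.png

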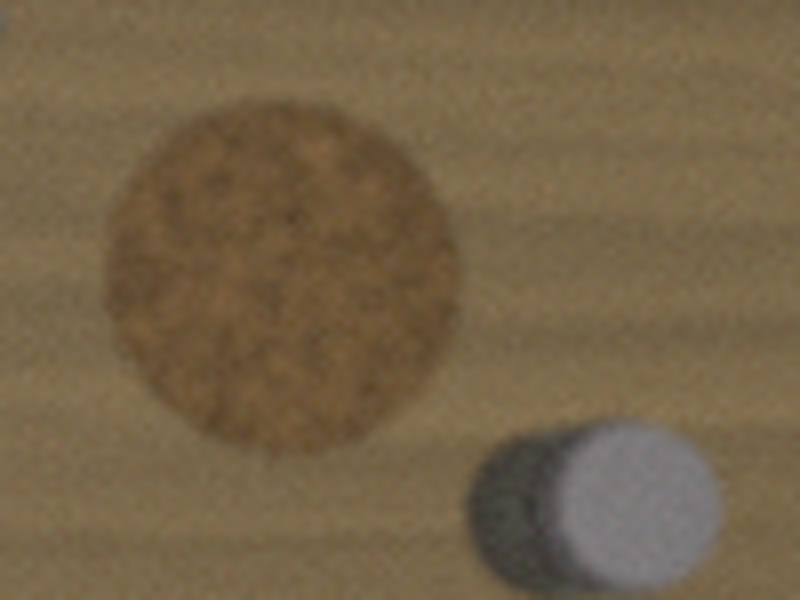

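View pics/m_s.png

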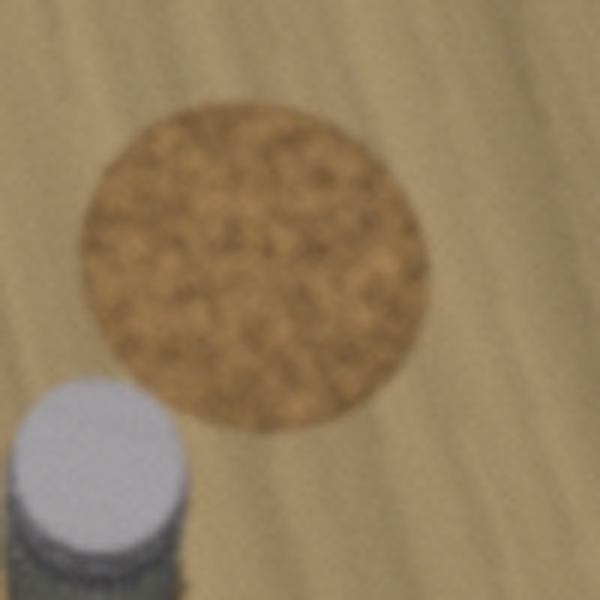

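```bash
python3 -m crank '[[[0.021,-0.005,0.0064],[0,0,0],0.055],[[0.021,-0.005,0.0064],[0,0,0],0.055],[[0.021,-0.005,0.0064],[0,0,0],0.055],[[0.021,-0.005,0.0064],[0,0,0],0.055],[[0.021,-0.005,0.0064],[0,0,0],0.055],[[0.021,-0.005,0.0064],[0,0,0],0.055],[[0,0,0],[0,0,0],0.055],[[0,0,0],[0,0,0],0.055]]'
python3 - <<'E'
from h import *
m=np.array([557.7,-321,0]);Rb=Rt(-18)
togo(gp(m+[0,0,49],Rb,[0,0,1]),Rb)
S=vision.get_image("side");crop(S["img"],280,220,180,150,4,"pics/s5.png")
E
```

```text
t: 8.85
ee_pos: [551.4, -316.4, 117.2]
orientation: [0.026, 1.885, -0.015]
ft_force: [0.5, -0.7, -1.0]
width: 65.0
t 8.85 shift m (tool) [ 0.0701 -0.0047  0.0235] turn [ 0.002 -0.    -0.003] F [ 0.5 -0.7 -1. ] w 65.0
```

View pics/s5.png

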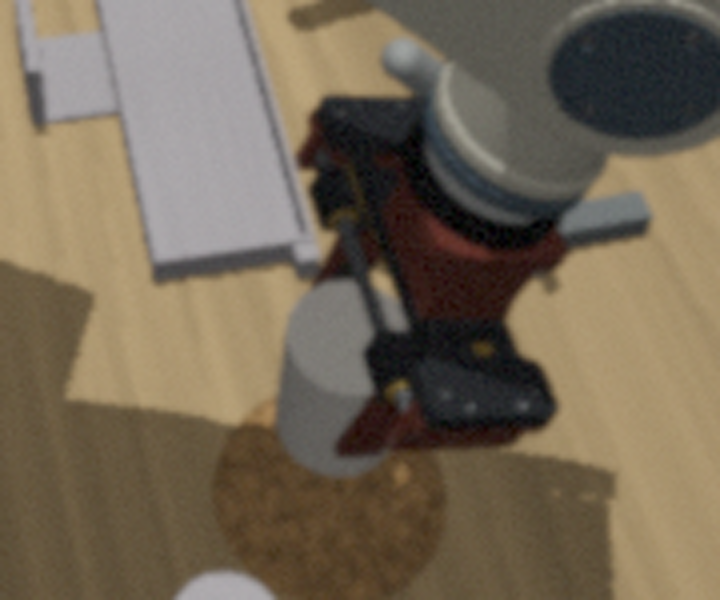

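```bash
python3 -m crank '[[[0.0115,-0.0008,0.0039],[0,0,0],0.055],[[0.0115,-0.0008,0.0039],[0,0,0],0.055],[[0.0115,-0.0008,0.0039],[0,0,0],0.055],[[0.0115,-0.0008,0.0039],[0,0,0],0.055],[[0.0115,-0.0008,0.0039],[0,0,0],0.055],[[0.006,-0.0007,0.0020],[0,0,0],0.055],[[0,0,0],[0,0,0],0.055],[[0,0,0],[0,0,0],0.055]]'
python3 - <<'E'
from h import *
m=np.array([557.7,-321,0]);Rb=Rt(-18)
togo(gp(m+[0,0,47.5],Rb,[0,0,1]),Rb)
S=vision.get_image("side");crop(S["img"],280,220,180,150,4,"pics/s6.png")
E
```

```text
t: 9.57
ee_pos: [552.5, -322.4, 50.1]
orientation: [0.027, 1.884, -0.016]
ft_force: [0.3, 0.5, -1.0]
width: 64.8
t 9.57 shift m (tool) [0.0082 0.0015 0.002 ] turn [ 0.001  0.001 -0.002] F [ 0.3  0.5 -1. ] w 64.8
```

View pics/s6.png

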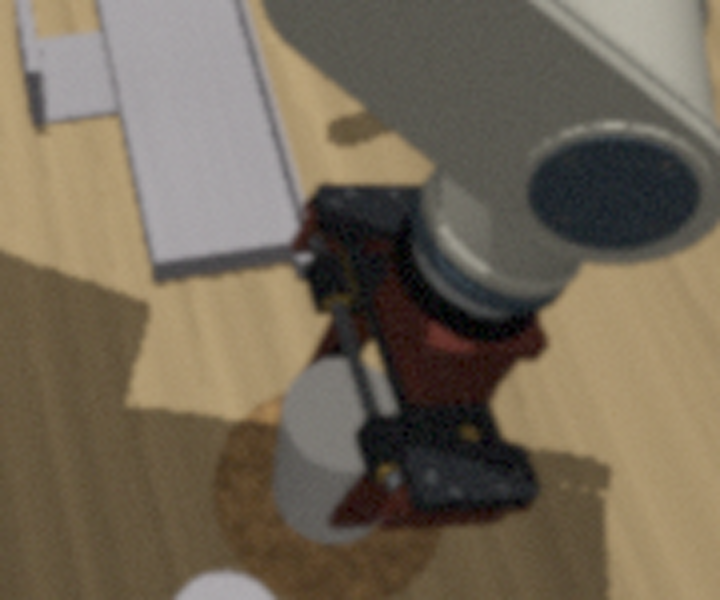

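```bash
python3 -m crank '[[[0.002,0,0.0005],[0,0,0],0.055],[[0.002,0,0.0005],[0,0,0],0.055],[[0.001,0,0.0003],[0,0,0],0.055],[[0.001,0,0.0003],[0,0,0],0.055],[[0.001,0,0.0003],[0,0,0],0.055],[[0,0,0],[0,0,0],0.055],[[0,0,0],[0,0,0],0.055],[[0,0,0],[0,0,0],0.055]]'
python3 -m crank '[[[0.001,0,0.0003],[0,0,0],0.055],[[0.001,0,0.0003],[0,0,0],0.055],[[0,0,0],[0,0,0],0.055],[[0,0,0],[0,0,0],0.055],[[0,0,0],[0,0,0],0.055],[[0,0,0],[0,0,0],0.055],[[0,0,0],[0,0,0],0.055],[[0,0,0],[0,0,0],0.055]]'
```

```text
t: 10.28
ee_pos: [552.5, -322.4, 43.7]
orientation: [0.026, 1.883, -0.017]
ft_force: [0.1, 0.7, -1.5]
width: 64.6
t: 10.95
ee_pos: [552.7, -322.5, 43.6]
orientation: [0.026, 1.883, -0.017]
ft_force: [-1.8, 1.8, 11.3]
width: 64.8
```

```bash
python3 -m crank '[[[0,0,0],[0,0,0],0.07],[[0,0,0],[0,0,0],0.0878],[[0,0,0],[0,0,0],0.0878],[[0,0,0],[0,0,0],0.0878],[[0,0,0],[0,0,0],0.0878],[[0,0,0],[0,0,0],0.0878],[[0,0,0],[0,0,0],0.0878],[[0,0,0],[0,0,0],0.0878]]'
python3 -m crank '[[[-0.01,0,0],[0,0,0],0.0878],[[-0.02,0,0],[0,0,0],0.0878],[[-0.03,0,0],[0,0,0],0.0878],[[-0.04,0,0],[0,0,0],0.0878],[[-0.04,0,0],[0,0,0],0.0878],[[-0.04,0,0],[0,0,0],0.0878],[[0,0.03,0],[0,0,0],0.0878],[[0,0.04,0],[0,0,0],0.0878]]'
python3 log.py
python3 - <<'E'
from h import *
togo(np.array([0,0,0]),Rdown)
T=vision.get_image("top");cv2.imwrite("pics/t7.png",T["img"])
S=vision.get_image("side");cv2.imwrite("pics/s7.png",S["img"])
W=vision.get_image("wrist");cv2.imwrite("pics/w7.png",W["img"])
E
```

```text
t: 11.62
ee_pos: [552.3, -322.4, 41.4]
orientation: [0.026, 1.883, -0.016]
ft_force: [0.2, -0.1, 0.8]
width: 87.9
t: 12.28
ee_pos: [611.7, -256.5, 217.0]
orientation: [0.027, 1.875, -0.022]
ft_force: [0.4, 1.0, -0.4]
width: 87.8
t 12.28 shift m (tool) [ 0.3924  0.2385 -0.5256] turn [-0.03  -0.305 -0.003] F [ 0.4  1.  -0.4] w 87.8
```

View pics/s7.png

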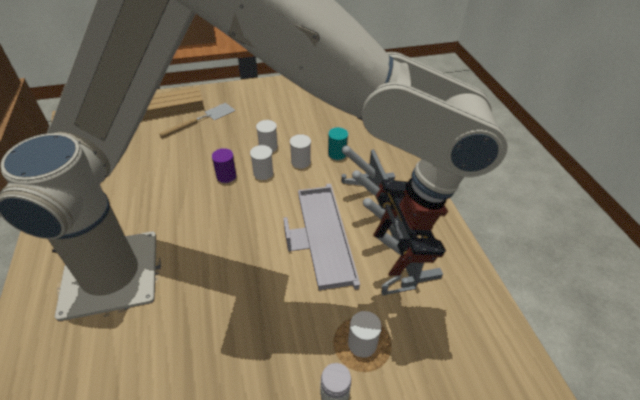

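View pics/t7.png

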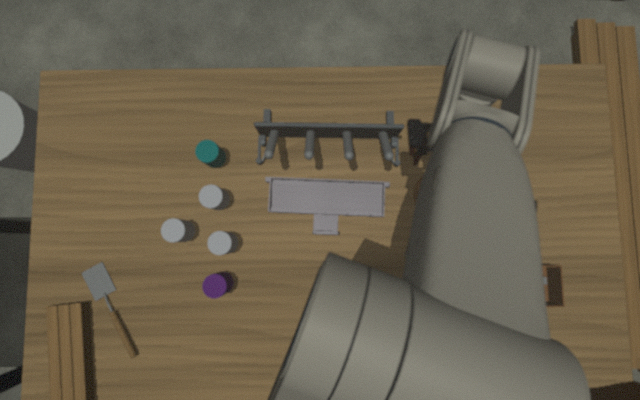

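View pics/w7.png

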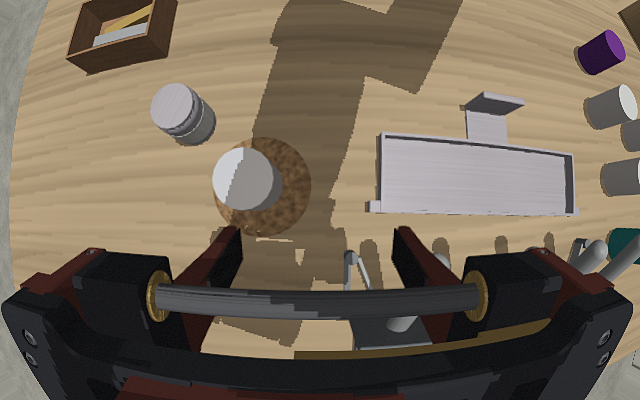

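Run:
```python
from h import *
from ik import ik
T=vision.get_image("top");S=vision.get_image("side");W=vision.get_image("wrist");P,R,o=pose()
print("dry",onz(ray(S,365,322),90))
a=cv2.imread("pics/t7.png");crop(a,255,165,150,80,5.3,"pics/t7a.png")
b=cv2.imread("pics/s7.png");crop(b,270,170,100,130,4.6,"pics/s7a.png")
# predicted tray
yaw=-.055; Rt_=Ro.from_euler('z',yaw); h=np.array([447,0.5,0])
def tp(x,y,z): return h+Rt_.apply([x,y,z])
X=[tp(-5,35,58),tp(-5,-35,58),tp(5,35,58),tp(5,-35,58),tp(53,165,22),tp(53,-165,22),tp(153,178,22),tp(153,-178,22)]
print(((proj(T,X)-[255,165])*5.3).round(0).tolist());print(((proj(S,X)-[270,170])*4.6).round(0).tolist());print([wproj(W,P,R,x).round(0).tolist() for x in X])
for tilt in(10,20,30):
  Rh=tool(RR.apply([np.sin(np.radians(tilt)),0,-np.cos(np.radians(tilt))]),yr)
  for x in(447,572): 
    q,e=ik(np.array([x,0,38])+Rh.apply([18.7,0,0]),Rh,[-.02,.4,2.0,-.1,.7,-1.6]);print(tilt,x,q.round(2),e.round(3))
```

```text
dry [ 559.30005532 -319.46015527   90.        ]
[[303.0, 371.0], [439.0, 376.0], [304.0, 351.0], [440.0, 357.0], [67.0, 252.0], [684.0, 278.0], [53.0, 66.0], [713.0, 94.0]]
[[49.0, 215.0], [65.0, 309.0], [66.0, 213.0], [83.0, 307.0], [118.0, 90.0], [210.0, 530.0], [268.0, 57.0], [402.0, 522.0]]
[[526.0, 95.0], [485.0, 87.0], [527.0, 101.0], [486.0, 94.0], [574.0, 149.0], [384.0, 128.0], [582.0, 212.0], [374.0, 208.0]]
10 447 [-0.03  0.52  2.22  0.    0.22 -1.57] 0.0
10 572 [-0.02  0.61  1.96 -0.    0.4  -1.56] 0.0
20 447 [-0.03  0.53  2.33 -0.   -0.06 -1.57] 0.0
20 572 [-0.02  0.6   2.06 -0.02  0.13 -1.55] 0.0
30 447 [-0.03  0.54  2.36  0.01 -0.19 -1.58] 0.097
30 572 [-0.02  0.62  2.16  0.02 -0.16 -1.59] 0.0
```

View pics/t7a.png

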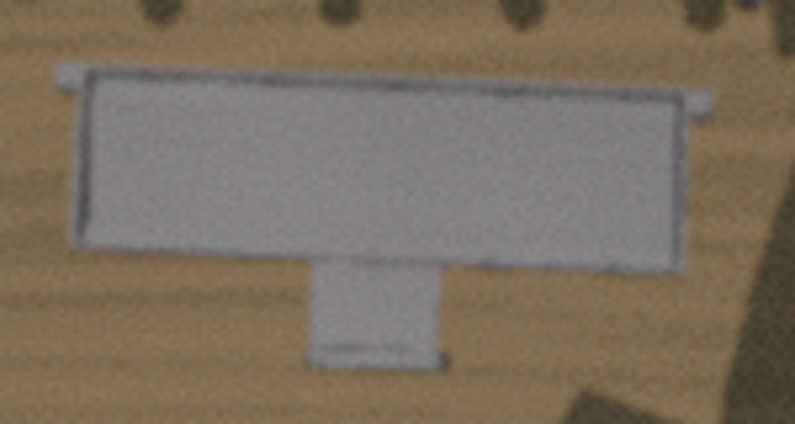

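View pics/s7a.png

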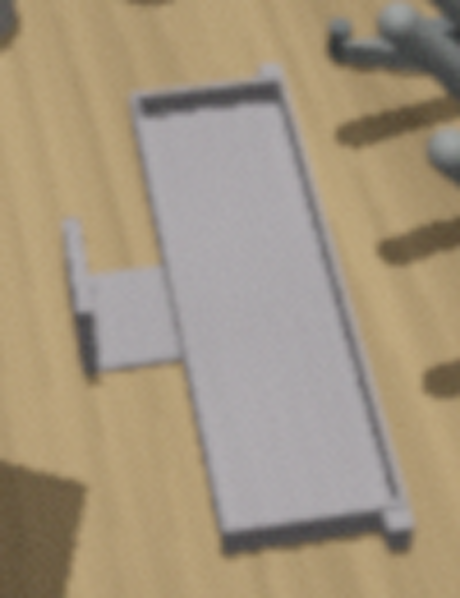

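```bash
python3 -m crank '[[[0.0099,0,-0.0304],[0,0,0],0.0878],[[0.0099,0,-0.0304],[0,0,0],0.0878],[[0.0099,0,-0.0304],[0,0,0],0.0878],[[0.0099,0,-0.0304],[0,0,0],0.0878],[[0.0099,0,-0.0304],[0,0,0],0.0878],[[0,0.03,0],[0,-0.112,0],0.0878],[[0,0.03,0],[0,-0.112,0],0.0878],[[0,0.03,0],[0,-0.112,0],0.0878]]'
cat >> h.py <<'E'
def Rtray(yaw,tilt=8):
    a=np.radians(tilt);z=Ro.from_euler('z',yaw);return tool(z.apply([np.sin(a),0,-np.cos(a)]),z.apply([0,1,0]))
E
python3 - <<'E'
from h import *
R=Rtray(-.055); togo(np.array([449,-.5,38+100])+R.apply([18.7,0,0]),R)
print(pose()[0])
E
```

```text
t: 13.25
ee_pos: [452.3, -160.7, 213.1]
orientation: [0.024, 1.541, -0.023]
ft_force: [0.6, 0.6, -0.1]
width: 88.0
t 13.25 shift m (tool) [ 0.0936  0.1598 -0.0083] turn [ 0.025 -0.11  -0.003] F [ 0.6  0.6 -0.1] w 88.0
[ 452.28007947 -160.67189792  213.09474162]
```

```bash
python3 -m crank '[[[0,0.03,0],[0.0125,-0.055,0],0.0878],[[0,0.03,0],[0.0125,-0.055,0],0.0878],[[0,0.03,0],[0,0,0],0.0878],[[0,0.03,0],[0,0,0],0.0878],[[0.02,0.03,0],[0,0,0],0.0878],[[0.02,0,0],[0,0,0],0.0878],[[0,0,0],[0,0,0],0.0878],[[0,0,0],[0,0,0],0.0878]]'
python3 - <<'E'
from h import *
R=Rtray(-.055); togo(np.array([449,-.5,38])+R.apply([18.7,0,0]),R)
W=vision.get_image("wrist");cv2.imwrite("pics/w8.png",W["img"]);P,R,o=pose()
h=np.array([449,-.5,0]);z=Ro.from_euler('z',-.055)
print([wproj(W,P,R,h+z.apply([s,t,58])).round(0).tolist() for s in(-5,5) for t in (35,-35)],o["qpos"].round(2))
E
```

```text
t: 13.92
ee_pos: [463.6, -10.8, 173.0]
orientation: [0.04, 1.439, -0.04]
ft_force: [-0.0, 0.2, 0.2]
width: 88.0
t 13.92 shift m (tool) [ 0.1506  0.009  -0.0325] turn [ 0.003 -0.008 -0.004] F [-0.   0.2  0.2] w 88.0
[[366.0, 155.0], [288.0, 154.0], [366.0, 165.0], [288.0, 165.0]] [-0.05  0.21  2.1   0.01  0.7  -1.57]
```

View pics/w8.png

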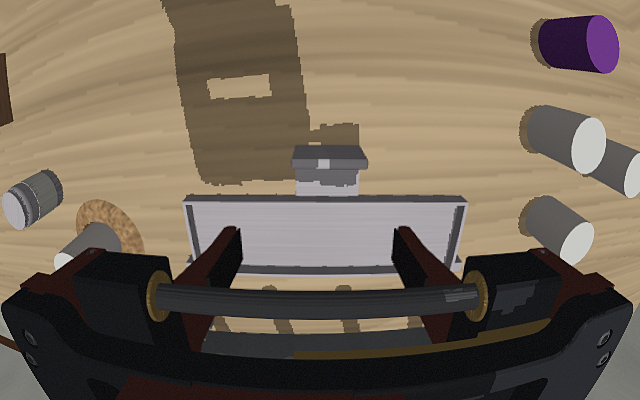

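```bash
python3 -m crank '[[[0,0.0057,-0.016],[0,0,0],0.0878],[[0,0.0057,-0.0165],[0,0,0],0.0878],[[0.025,0,0],[0,0,0],0.0878],[[0.025,0,0],[0,0,0],0.0878],[[0.025,0,0],[0,0,0],0.0878],[[0,0,0],[0,0,0],0.0878],[[0,0,0],[0,0,0],0.0878],[[0,0,0],[0,0,0],0.0878]]'
python3 - <<'E'
from h import *
R=Rtray(-.055); togo(np.array([449,2,38])+R.apply([18.7,0,0]),R)
W=vision.get_image("wrist");cv2.imwrite("pics/w9.png",W["img"]);P,R,o=pose()
h=np.array([449,2,0]);z=Ro.from_euler('z',-.055)
print([wproj(W,P,R,h+z.apply([s,t,58])).round(0).tolist() for s in(-5,5) for t in (35,-35)],o["qpos"].round(2))
E
```

```text
t: 14.63
ee_pos: [443.2, 1.8, 96.1]
orientation: [0.041, 1.435, -0.041]
ft_force: [-0.4, -0.9, -0.2]
width: 87.9
t 14.63 shift m (tool) [ 0.0771  0.0002 -0.002 ] turn [ 0.002 -0.005 -0.004] F [-0.4 -0.9 -0.2] w 87.9
[[368.0, 214.0], [266.0, 214.0], [366.0, 226.0], [267.0, 226.0]] [-0.02  0.34  2.19 -0.    0.48 -1.54]
```

View pics/w9.png

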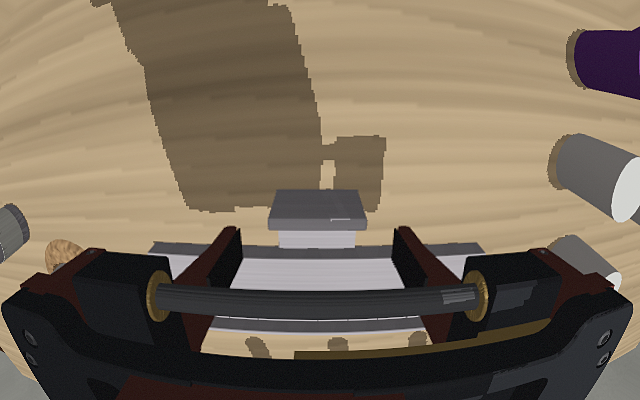

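```bash
python3 -m crank '[[[0.016,0,0],[0,0,0],0.0878],[[0.016,0,0],[0,0,0],0.0878],[[0.016,0,0],[0,0,0],0.0878],[[0.016,0,0],[0,0,0],0.0878],[[0.012,0,0],[0,0,0],0.0878],[[0,0,0],[0,0,0],0.0878],[[0,0,0],[0,0,0],0.0878],[[0,0,0],[0,0,0],0.06]]'
python3 -m crank '[[[0,0,0],[0,0,0],0.06],[[0,0,0],[0,0,0],0.06],[[0,0,0],[0,0,0],0.06],[[0,0,0],[0,0,0],0.06],[[0,0,0],[0,0,0],0.06],[[0,0,0],[0,0,0],0.06],[[0,0,0],[0,0,0],0.06],[[0,0,0],[0,0,0],0.06]]'
python3 - <<'E'
from h import *
S=vision.get_image("side");crop(S["img"],220,140,180,150,4,"pics/s10.png")
R=Rtray(-.0266); h=rk(-160,0,38); togo(h+R.apply([18.7,0,0]),R); P,R,o=pose(); print(o["qpos"].round(2))
E
```

```text
t: 15.35
ee_pos: [453.3, 2.2, 20.8]
orientation: [0.04, 1.435, -0.04]
ft_force: [0.6, 0.3, -0.1]
width: 84.0
t: 16.02
ee_pos: [453.1, 2.3, 20.5]
orientation: [0.04, 1.435, -0.039]
ft_force: [-1.8, -0.5, 9.0]
width: 70.0
t 16.07 shift m (tool) [ 0.0171 -0.0045  0.1176] turn [-0.025 -0.004 -0.   ] F [-2.3 -0.1  9.1] w 69.6
[-0.02  0.52  2.19 -0.    0.29 -1.54]
```

View pics/s10.png

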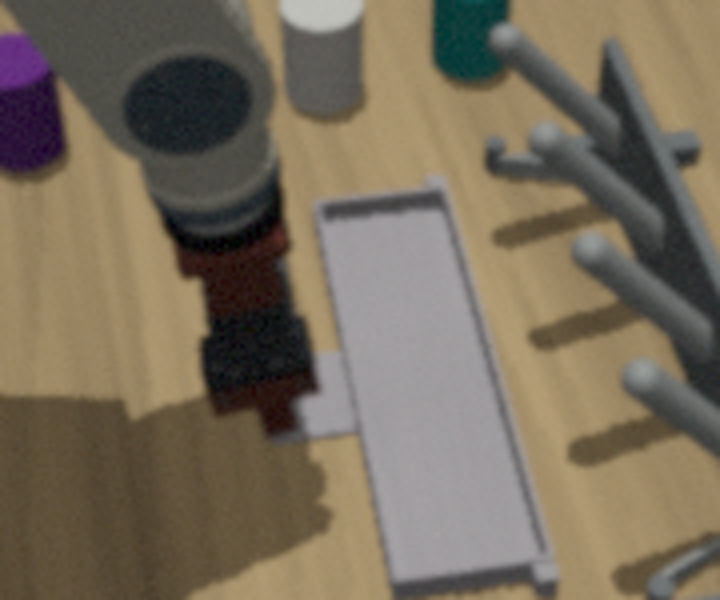

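```bash
python3 -m crank '[[[-0.0005,-0.0018,0],[-0.0065,0,0.0007],0.06],[[0,-0.0018,0],[-0.0065,0,0.0007],0.06],[[0,-0.0018,0],[-0.0065,0,0.0007],0.06],[[0,-0.0018,0],[-0.0065,0,0.0007],0.06],[[0.0014,0,0.01],[0,0,0],0.06],[[0.0014,0,0.01],[0,0,0],0.06],[[0,0,0],[0,0,0],0.06],[[0,0,0],[0,0,0],0.06]]'
python3 - <<'E'
from h import *
R=Rtray(-.0266); h=rk(-157,0,38); togo(h+R.apply([18.7,0,0]),R); P,R,o=pose(); print(o["qpos"].round(2))
T=vision.get_image("top");crop(T["img"],240,95,180,150,4.4,"pics/t11.png")
E
```

```text
t: 16.73
ee_pos: [473.7, -5.6, 20.3]
orientation: [0.02, 1.434, -0.019]
ft_force: [3.7, -0.4, 2.4]
width: 69.6
t 16.73 shift m (tool) [ 0.0145 -0.0002  0.0998] turn [ 0.001 -0.003 -0.003] F [ 3.7 -0.4  2.4] w 69.6
[-0.04  0.54  2.15  0.02  0.32 -1.6 ]
```

View pics/t11.png

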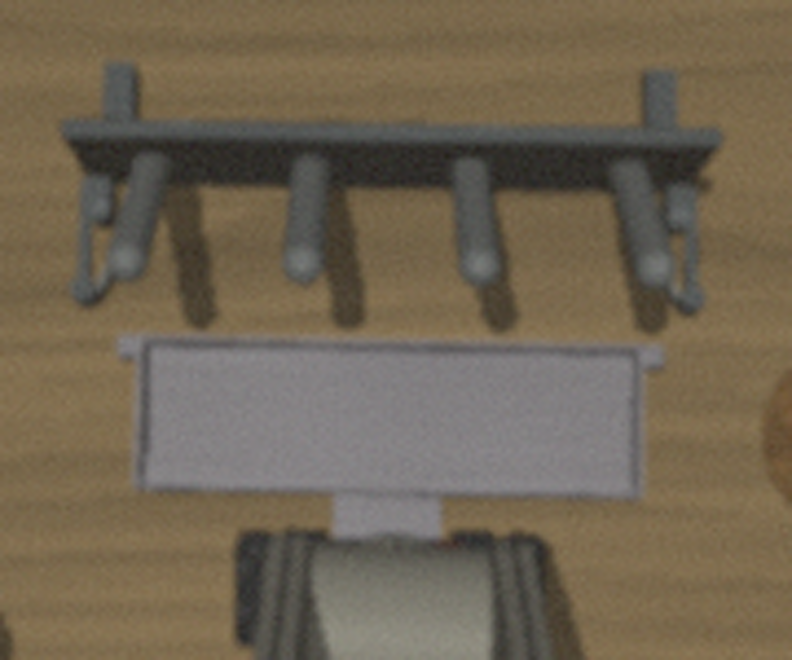

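```bash
python3 -m crank '[[[0.0014,0.0001,0.01],[0,0,0],0.06],[[0.0014,0.0001,0.01],[0,0,0],0.06],[[0.0014,0.0001,0.01],[0,0,0],0.06],[[0.0014,0.0001,0.01],[0,0,0],0.06],[[0.0014,0.0001,0.01],[0,0,0],0.06],[[0,0,0],[0,0,0],0.06],[[0,0,0],[0,0,0],0.06],[[0,0,0],[0,0,0],0.06]]'
python3 - <<'E'
from h import *
R=Rtray(-.0266); h=rk(-157,0,38); togo(h+R.apply([18.7,0,0]),R); P,R,o=pose(); print(o["qpos"].round(2))
T=vision.get_image("top");crop(T["img"],240,95,180,150,4.4,"pics/t12.png")
E
```

```text
t: 17.45
ee_pos: [523.6, -6.2, 20.0]
orientation: [0.02, 1.435, -0.019]
ft_force: [4.5, -0.1, 3.5]
width: 69.9
t 17.45 shift m (tool) [ 0.0074 -0.0009  0.0505] turn [ 0.001 -0.004 -0.003] F [ 4.5 -0.1  3.5] w 69.9
[-0.04  0.57  2.04  0.01  0.39 -1.59]
```

View pics/t12.png

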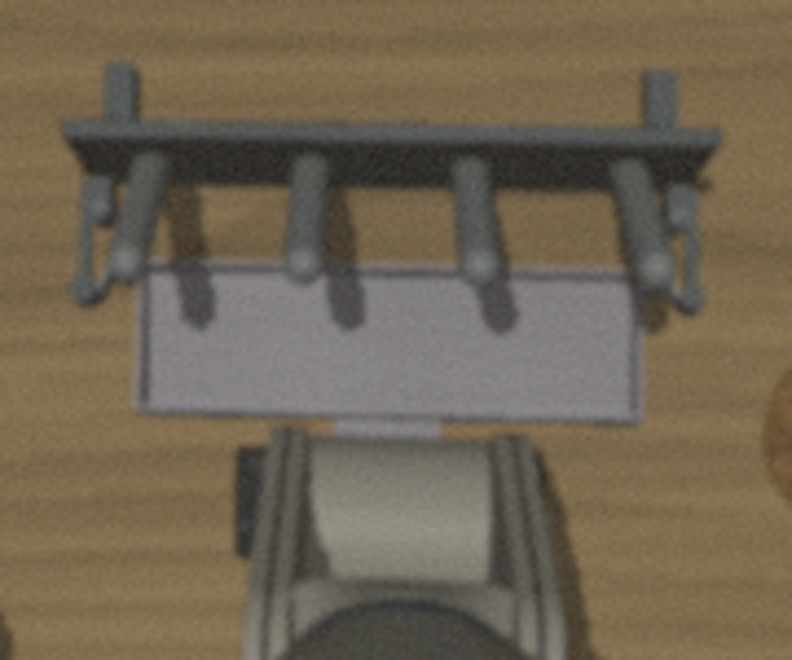

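```bash
python3 -m crank '[[[0.0014,-0.0001,0.008],[0,0,0],0.06],[[0.0011,-0.0001,0.008],[0,0,0],0.06],[[0.0011,0,0.008],[0,0,0],0.06],[[0.0011,0,0.008],[0,0,0],0.06],[[0.001,0,0.007],[0,0,0],0.06],[[0,0,0],[0,0,0],0.06],[[0,0,0],[0,0,0],0.06],[[0,0,0],[0,0,0],0.06]]'
python3 - <<'E'
from h import *
R=Rtray(-.0266); h=rk(-157,0,38); togo(h+R.apply([18.7,0,0]),R); P,R,o=pose(); print(o["ft_force"])
E
python3 -m crank '[[[0.0007,0,0.005],[0,0,0],0.06],[[0.0007,0,0.005],[0,0,0],0.06],[[0,0,0],[0,0,0],0.06],[[0,0,0],[0,0,0],0.06],[[0,0,0],[0,0,0],0.06],[[0,0,0],[0,0,0],0.06],[[0,0,0],[0,0,0],0.06],[[0,0,0],[0,0,0],0.06]]'
python3 - <<'E'
from h import *
R=Rtray(-.0266); h=rk(-157,0,38); togo(h+R.apply([18.7,0,0]),R); P,R,o=pose(); print(o["ft_force"])
T=vision.get_image("top");crop(T["img"],240,95,180,150,4.4,"pics/t13.png")
E
```

```text
t: 18.17
ee_pos: [560.9, -7.2, 19.5]
orientation: [0.02, 1.439, -0.018]
ft_force: [-3.5, 1.6, 13.5]
width: 69.8
t 18.17 shift m (tool) [ 0.0018 -0.0009  0.0136] turn [ 0.001 -0.008 -0.003] F [-3.5  1.6 13.5] w 69.8
[-3.47296192  1.57145354 13.53133122]
t: 18.83
ee_pos: [570.6, -7.4, 19.5]
orientation: [0.02, 1.439, -0.018]
ft_force: [-5.5, 2.5, 15.8]
width: 69.8
t 18.83 shift m (tool) [ 0.0006 -0.0009  0.004 ] turn [ 0.002 -0.008 -0.003] F [-5.5  2.5 15.8] w 69.8
[-5.52955047  2.51667112 15.84177035]
```

View pics/t13.png

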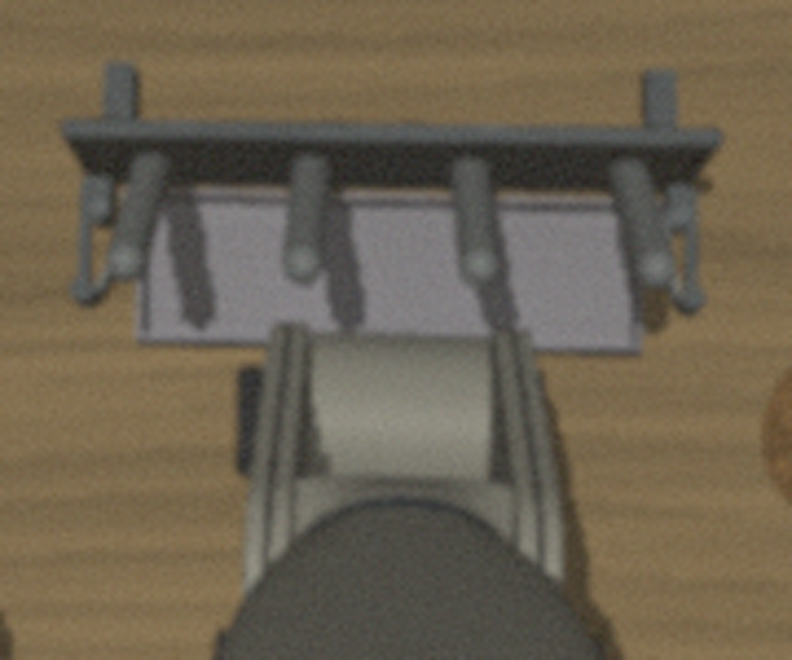

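```bash
python3 -m crank '[[[-0.0005,0,0.002],[0,0,0],0.06],[[0,0,0.002],[0,0,0],0.06],[[0,0,0.002],[0,0,0],0.06],[[0,0,0.001],[0,0,0],0.06],[[0,0,0],[0,0,0],0.06],[[0,0,0],[0,0,0],0.06],[[0,0,0],[0,0,0],0.06],[[0,0,0],[0,0,0],0.06]]'
python3 - <<'E'
from h import *
R=Rtray(-.0266); h=rk(-157,0,38); togo(h+R.apply([18.7,0,0]),R); P,R,o=pose(); print(o["ft_force"])
T=vision.get_image("top");crop(T["img"],250,110,160,80,5,"pics/t14.png")
S=vision.get_image("side");crop(S["img"],310,130,150,180,3.3,"pics/s14.png")
E
```

```text
t: 19.55
ee_pos: [577.5, -7.9, 19.7]
orientation: [0.02, 1.44, -0.018]
ft_force: [-4.8, -1.2, -0.7]
width: 69.7
t 19.55 shift m (tool) [-0.0002 -0.0006 -0.0029] turn [ 0.002 -0.009 -0.003] F [-4.8 -1.2 -0.7] w 69.7
[-4.78227761 -1.16793826 -0.73349415]
```

View pics/t14.png

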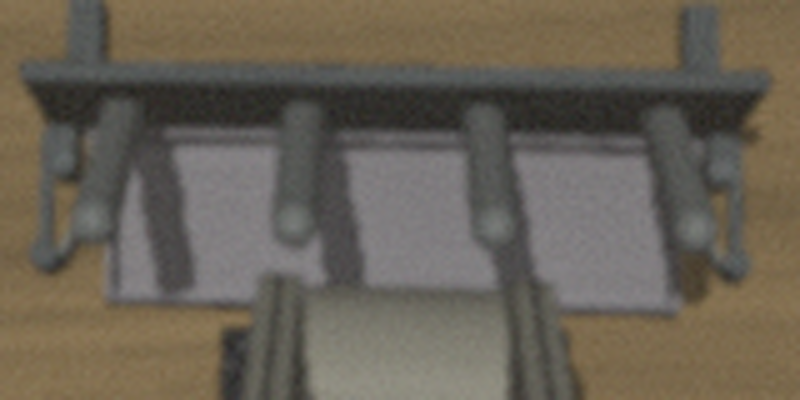

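View pics/s14.png

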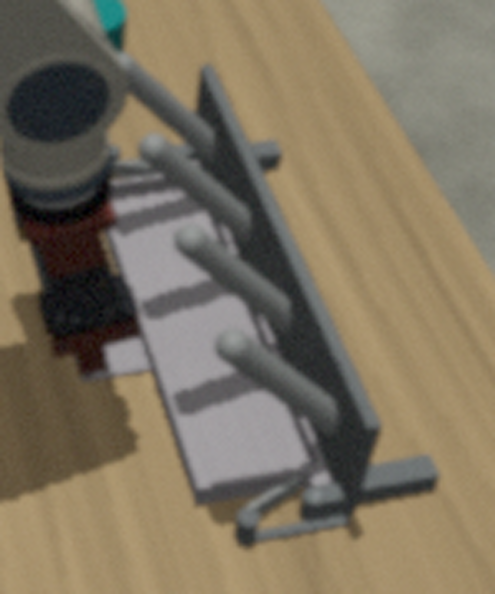

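```bash
python3 -m crank '[[[0,0,0.001],[0,0,0],0.06],[[0,0,0.001],[0,0,0],0.06],[[0,0,0.001],[0,0,0],0.06],[[0,0,0],[0,0,0],0.06],[[0,0,0],[0,0,0],0.06],[[0,0,0],[0,0,0],0.06],[[0,0,0],[0,0,0],0.06],[[0,0,0],[0,0,0],0.06]]'
python3 -m crank '[[[0,0,0.001],[0,0,0],0.06],[[0,0,0.001],[0,0,0],0.06],[[0,0,0],[0,0,0],0.06],[[0,0,0],[0,0,0],0.06],[[0,0,0],[0,0,0],0.06],[[0,0,0],[0,0,0],0.06],[[0,0,0],[0,0,0],0.06],[[0,0,0],[0,0,0],0.06]]'
```

```text
t: 20.32
ee_pos: [578.8, -8.1, 19.7]
orientation: [0.019, 1.443, -0.018]
ft_force: [-8.9, -2.2, 0.9]
width: 69.7
t: 20.98
ee_pos: [578.9, -8.1, 19.5]
orientation: [0.02, 1.447, -0.019]
ft_force: [-14.4, -1.6, 4.6]
width: 70.4
```

```bash
python3 -m crank '[[[0,0,0],[0,0,0],0.0878],[[0,0,0],[0,0,0],0.0878],[[0,0,0],[0,0,0],0.0878],[[0,0,-0.002],[0,0,0],0.0878],[[0,0,-0.002],[0,0,0],0.0878],[[0,0,0],[0,0,0],0.0878],[[-0.02,0,0],[0,0,0],0.0878],[[-0.03,0,0],[0,0,0],0.0878]]'
python3 -m crank '[[[-0.04,0,0],[0,0,0],0.0878],[[-0.04,0,0],[0,0,0],0.0878],[[-0.04,0,0],[0,0,0],0.0878],[[-0.03,0.03,0],[0,0,0],0.0878],[[0,0.04,0],[0,0,0],0.0878],[[0,0.04,0],[0,0,0],0.0878],[[0,0.04,0],[0,0,0],0.0878],[[0,0.04,0],[0,0,0],0.0878]]'
python3 - <<'E'
from h import *
P,R,o=pose();print(P)
T=vision.get_image("top");cv2.imwrite("pics/t15f.png",T["img"]);crop(T["img"],250,110,160,100,5,"pics/t15.png")
S=vision.get_image("side");crop(S["img"],280,130,180,180,3.3,"pics/s15.png")
E
```

```text
t: 21.65
ee_pos: [571.7, -7.7, 68.4]
orientation: [0.021, 1.442, -0.018]
ft_force: [-0.5, -0.2, 0.3]
width: 87.8
t: 22.32
ee_pos: [558.2, 183.4, 219.7]
orientation: [0.021, 1.435, -0.019]
ft_force: [0.9, -0.6, 0.4]
width: 88.1
[558.20030233 183.43245527 219.6557373 ]
```

View pics/t15.png

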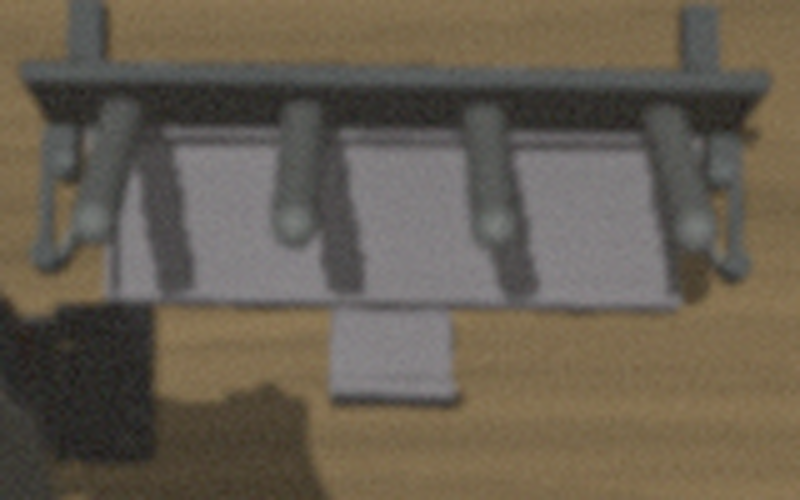

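View pics/s15.png

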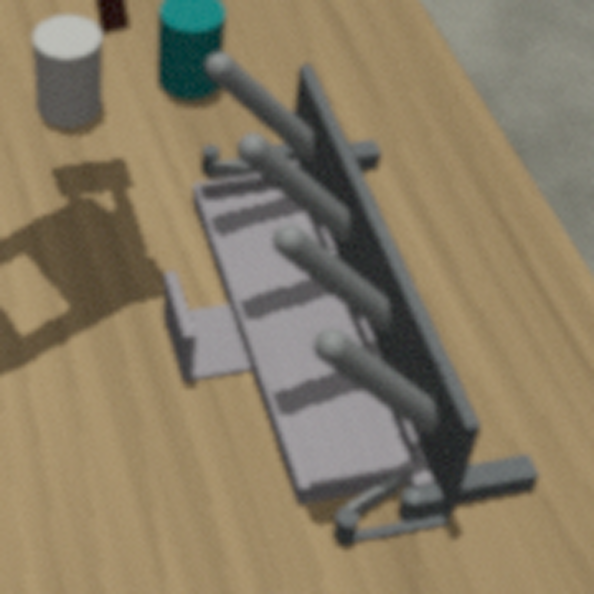

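View pics/t15f.png

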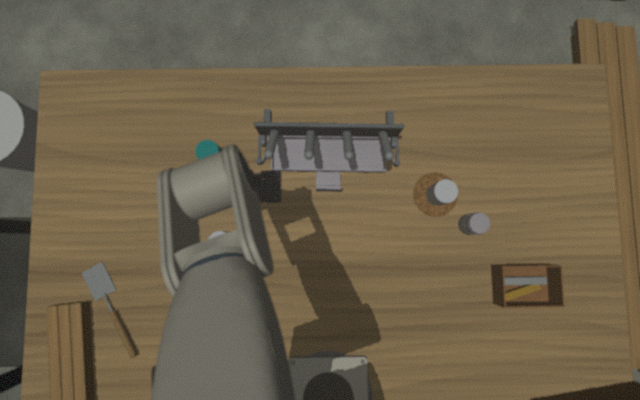

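Run:
```python
from h import *
a=cv2.imread("pics/side0.png")
S=vision.get_image("side");T=vision.get_image("top")
b=S["img"]
X=lambda i:cv2.resize(i[260:310,370:450],None,fx=5,fy=5,interpolation=cv2.INTER_CUBIC)
cv2.imwrite("pics/tabs.png",np.hstack([X(a),X(b)]))
Y=lambda i:cv2.resize(i[170:195,335:385],None,fx=8,fy=8,interpolation=cv2.INTER_CUBIC)
cv2.imwrite("pics/tabsL.png",np.hstack([Y(a),Y(b)]))
h=rk(-153,0,0)
print("pred home -153 handle back top edge in t15", ((proj(T,[rk(-158,y,58) for y in(35,-35)])-[250,110])*5), "pan back",((proj(T,[rk(-100,y,22) for y in(165,-165)])-[250,110])*5))
```

```text
pred home -153 handle back top edge in t15 [[324.97724837 391.3885258 ]
 [451.92837248 393.03593697]] pan back [[100.55874109 296.27597961]
 [676.49728962 303.79668334]]
```

View pics/tabs.png

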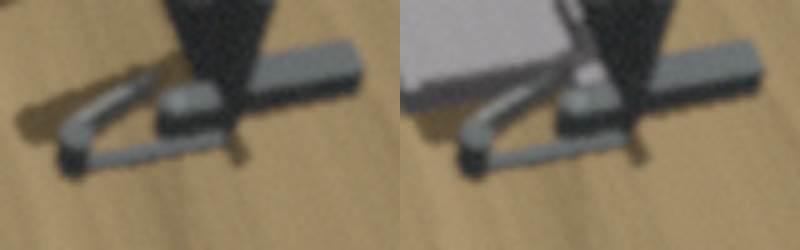

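View pics/tabsL.png

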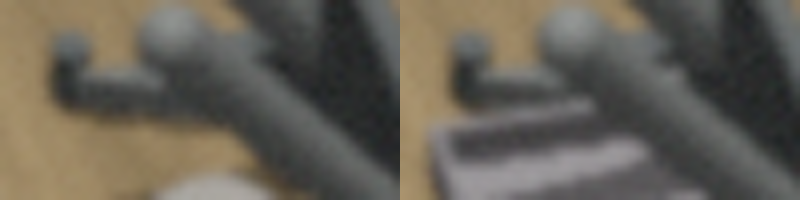

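Run:
```python
from h import *
W=vision.get_image("wrist");cv2.imwrite("pics/w15.png",W["img"])
```

```text
(no output)
```

View pics/w15.png

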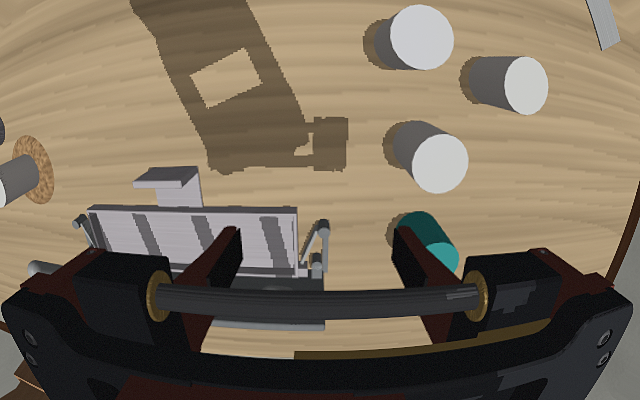

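```bash
cat >> h.py <<'E'
Rb=Rt(-18)
E
python3 - <<'E'
from h import *
W=vision.get_image("wrist");P,R,o=pose()
for n,u in(("A",(440,164)),("B",(526,85)),("C",(422,37)),("turq",(440,257))): print(n,onz(wray(W,P,R,*u),85).round(1))
A=np.array([551,307,0])
togo(gp(A+[0,0,42.5+100],Rb,[0,0,1]),Rb)
E
```

```text
A [553.3 306.3  85. ]
B [463.7 404.6  85. ]
C [428.9 281.4  85. ]
turq [666.8 323.3  85. ]
t 22.62 shift m (tool) [ 0.0794  0.1259 -0.0268] turn [ 0.001  0.447 -0.002] F [0.7 0.3 0.4] w 88.1
```

```bash
python3 -m crank '[[[0,0.0312,0],[0,0.112,0],0.0878],[[0,0.0312,0],[0,0.112,0],0.0878],[[0,0.0312,0],[0,0.112,0],0.0878],[[0,0.0312,0],[0,0.112,0],0.0878],[[0,0,0],[0,0,0],0.0878],[[0,0,0],[0,0,0],0.0878],[[0,0,0],[0,0,0],0.0878],[[0,0,0],[0,0,0],0.0878]]'
python3 - <<'E'
from h import *
A=np.array([552,306.7,0])
togo(gp(A+[0,0,42.5+50],Rb,[0,0,1]),Rb)
togo(gp(A+[0,0,42.5],Rb,[0,0,1]),Rb)
print(Rb.inv().apply([0,0,-1]))
E
```

```text
t: 23.28
ee_pos: [561.2, 304.6, 219.8]
orientation: [0.027, 1.884, -0.016]
ft_force: [-0.1, -0.1, -0.5]
width: 87.7
t 23.28 shift m (tool) [0.1313 0.0015 0.0267] turn [ 0.001  0.001 -0.003] F [-0.1 -0.1 -0.5] w 87.7
t 23.28 shift m (tool) [0.1788 0.0014 0.0421] turn [ 0.001  0.001 -0.003] F [-0.1 -0.1 -0.5] w 87.7
[0.95105652 0.         0.30901699]
```

```bash
python3 -m crank '[[[0.022,0.0003,0.0045],[0,0,0],0.0878],[[0.022,0.0003,0.0045],[0,0,0],0.0878],[[0.022,0.0003,0.0045],[0,0,0],0.0878],[[0.022,0.0003,0.0045],[0,0,0],0.0878],[[0.022,0,0.0045],[0,0,0],0.0878],[[0.021,0,0.0042],[0,0,0],0.0878],[[0,0,0],[0,0,0],0.0878],[[0,0,0],[0,0,0],0.0878]]'
python3 - <<'E'
from h import *
A=np.array([552,306.7,0])
togo(gp(A+[0,0,42.5],Rb,[0,0,1]),Rb)
W=vision.get_image("wrist");cv2.imwrite("pics/w16.png",W["img"])
E
```

```text
t: 23.95
ee_pos: [545.8, 307.3, 87.1]
orientation: [0.026, 1.885, -0.016]
ft_force: [-0.6, -0.2, -0.2]
width: 87.8
t 23.95 shift m (tool) [ 0.0478 -0.0005  0.016 ] turn [ 0.001 -0.001 -0.002] F [-0.6 -0.2 -0.2] w 87.8
```

View pics/w16.png

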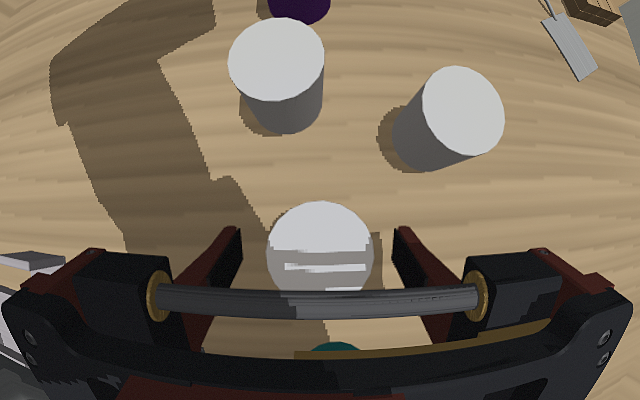

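Pot A is centred between the fingers (u≈320 of midline 317). Descend and grip.

```bash
python3 -m crank '[[[0.0095,0,0.0032],[0,0,0],0.0878],[[0.0095,0,0.0032],[0,0,0],0.0878],[[0.0095,0,0.0032],[0,0,0],0.0878],[[0.0095,0,0.0032],[0,0,0],0.0878],[[0.0095,0,0.0032],[0,0,0],0.0878],[[0,0,0],[0,0,0],0.0878],[[0,0,0],[0,0,0],0.055],[[0,0,0],[0,0,0],0.055]]'
python3 -m crank '[[[0,0,0],[0,0,0],0.055],[[0,0,0],[0,0,0],0.055],[[0,0,0],[0,0,0],0.055],[[0,0,0],[0,0,0],0.055],[[0,0,0],[0,0,0],0.055],[[0,0,0],[0,0,0],0.055],[[0,0,0],[0,0,0],0.055],[[-0.002,0,-0.0006],[0,0,0],0.055]]'
python3 - <<'E'
from h import *
A=np.array([552,306.7,0])
togo(gp(A+[0,0,42.5],Rb,[0,0,1]),Rb)
E
```

```text
t: 24.67
ee_pos: [547.0, 308.6, 36.2]
orientation: [0.026, 1.885, -0.015]
ft_force: [-0.1, 0.8, 0.4]
width: 77.7
t: 25.33
ee_pos: [546.8, 308.4, 38.2]
orientation: [0.025, 1.885, -0.015]
ft_force: [0.2, 0.5, -1.2]
width: 62.7
t 25.33 shift m (tool) [ 0.0016 -0.0016 -0.0001] turn [ 0.002 -0.    -0.002] F [ 0.2  0.5 -1.2] w 62.7
```

```bash
python3 -m crank '[[[-0.01,0,-0.0032],[0,0,0],0.055],[[-0.0265,0,-0.0086],[0,0,0],0.055],[[-0.0265,0,-0.0086],[0,0,0],0.055],[[-0.0265,0,-0.0086],[0,0,0],0.055],[[-0.0265,0,-0.0086],[0,0,0],0.055],[[-0.0265,0,-0.0086],[0,0,0],0.055],[[0,0,0],[0,0,0],0.055],[[0,0,0],[0,0,0],0.055]]'
python3 - <<'E'
from h import *
W=vision.get_image("wrist");cv2.imwrite("pics/w17.png",W["img"]);P,R,o=pose()
print("exp floor ctr px", wproj(W,P,R,P+R.apply([-18.7,0,0])+np.array([0,0,30.5])), o["width"])
S=vision.get_image("side");cv2.imwrite("pics/s17.png",S["img"][60:260,180:440].repeat(3,0).repeat(3,1))
E
```

```text
t: 26.0
ee_pos: [547.9, 308.3, 190.1]
orientation: [0.027, 1.881, -0.013]
ft_force: [-0.1, -0.4, -2.2]
width: 62.9
exp floor ctr px [316.55472454 267.95873389] 62.70497077443235
```

View pics/w17.png

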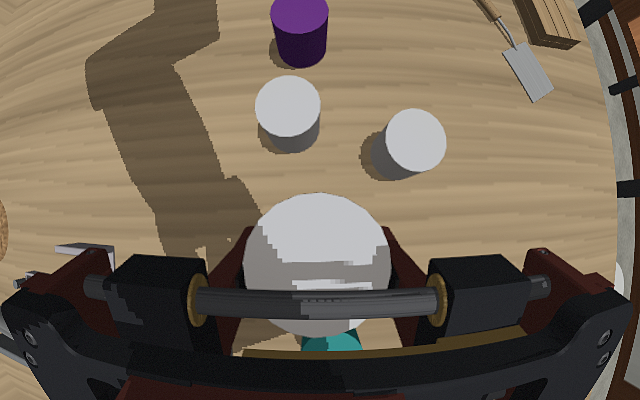

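View pics/s17.png

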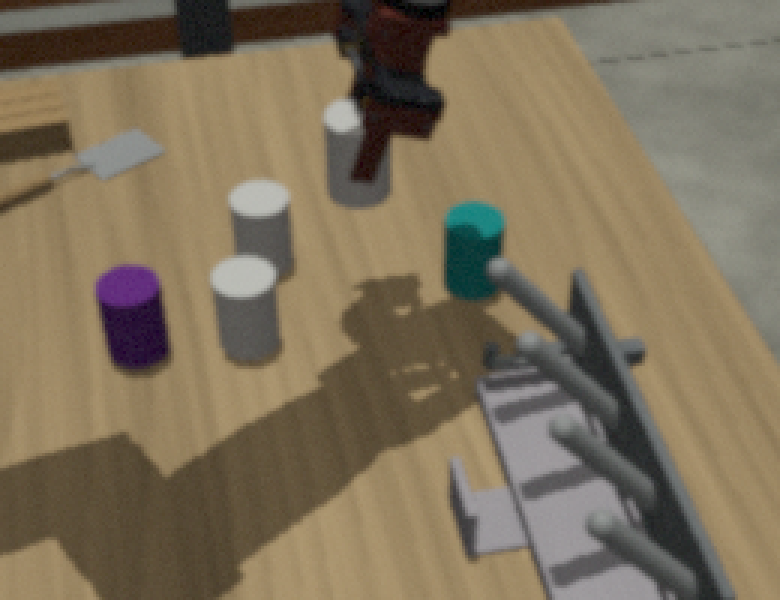

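```bash
cat >> h.py <<'E'
Rh=Rt(22)
def pre(i,k,u): return gp(seat(i)-k*din+u*up,Rh,-din)
E
python3 - <<'E'
from h import *
P,_,_=pose(); togo(pre(4,105,14),Rh); print(pre(4,105,14)-P)
E
```

```text
t 26.1 shift m (tool) [-0.044  -0.4652  0.0372] turn [ 0.001 -0.7   -0.002] F [ 0.5  0.1 -2.1] w 62.9
[  37.31261704 -466.33650123   29.35454142]
```

```bash
python3 -m crank '[[[-0.015,-0.035,0],[0,-0.1165,0],0.055],[[-0.015,-0.035,0],[0,-0.1165,0],0.055],[[0,-0.035,0],[0,-0.1165,0],0.055],[[0,-0.035,0],[0,-0.1165,0],0.055],[[0,-0.035,0],[0,-0.1165,0],0.055],[[0,-0.035,0],[0,-0.1165,0],0.055],[[0,-0.035,0],[0,0,0],0.055],[[0,-0.035,0],[0,0,0],0.055]]'
python3 - <<'E'
from h import *
togo(pre(4,105,14),Rh);print(pose()[2]["qpos"])
E
```

```text
t: 26.77
ee_pos: [543.5, 26.8, 213.7]
orientation: [0.016, 1.191, -0.02]
ft_force: [1.7, -0.3, -0.9]
width: 63.0
t 26.77 shift m (tool) [ 0.0134 -0.1845  0.0425] turn [ 0.002 -0.004 -0.003] F [ 1.7 -0.3 -0.9] w 63.0
[ 0.03954785  0.1806771   2.069859   -0.04365962  0.51235783 -1.47314329]
```

```bash
python3 -m crank '[[[0,-0.03,0.007],[0,0,0],0.055],[[0,-0.03,0.007],[0,0,0],0.055],[[0,-0.03,0.007],[0,0,0],0.055],[[0.003,-0.03,0.007],[0,0,0],0.055],[[0.005,-0.03,0.007],[0,0,0],0.055],[[0.005,-0.0345,0.007],[0,0,0],0.055],[[0,0,0],[0,0,0],0.055],[[0,0,0],[0,0,0],0.055]]'
python3 - <<'E'
from h import *
togo(pre(4,105,14),Rh)
W=vision.get_image("wrist");cv2.imwrite("pics/w18.png",W["img"])
P,R,o=pose();print([wproj(W,P,R,rk(-87.3,y,165.8)) for y in (150,50,-50,-150)])
S=vision.get_image("side");T=vision.get_image("top")
cv2.imwrite("pics/s18.png",cv2.resize(S["img"][120:300,250:450],None,fx=4,fy=3.3))
cv2.imwrite("pics/t18.png",cv2.resize(T["img"][100:240,260:440],None,fx=4,fy=4))
E
```

```text
t: 27.43
ee_pos: [585.6, -158.9, 217.2]
orientation: [0.021, 1.19, -0.022]
ft_force: [-0.9, -0.3, -1.6]
width: 62.9
t 27.43 shift m (tool) [-0.0001  0.0002 -0.0021] turn [-0.003 -0.003 -0.003] F [-0.9 -0.3 -1.6] w 62.9
[array([586.99097257, 229.45305813]), array([524.36861004, 234.69629674]), array([432.96188286, 239.75486385]), array([315.06197583, 242.23395091])]
```

View pics/w18.png

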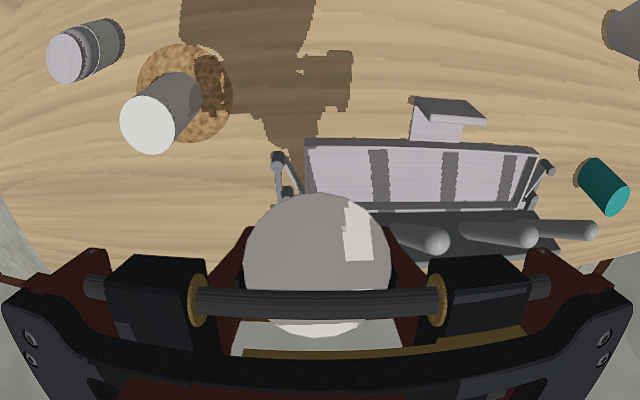

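View pics/s18.png

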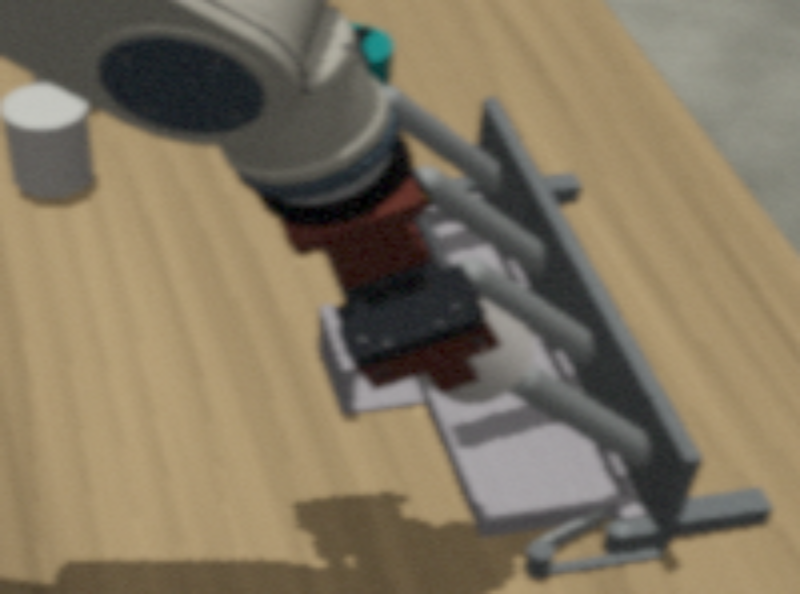

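```bash
python3 -m crank '[[[0.0095,0,0.0010],[0,0,0],0.055],[[0.0095,0,0.0031],[0,0,0],0.055],[[0.0095,0,0.0031],[0,0,0],0.055],[[0.0095,0,0.0031],[0,0,0],0.055],[[0.0095,0,0.0031],[0,0,0],0.055],[[0.0095,0,0.0031],[0,0,0],0.055],[[0,0,0],[0,0,0],0.055],[[0,0,0],[0,0,0],0.055]]'
python3 -m crank '[[[0.0095,0,0.0031],[0,0,0],0.055],[[0.0095,0,0.0031],[0,0,0],0.055],[[0.0095,0,0.0031],[0,0,0],0.055],[[0.0048,0,0.0015],[0,0,0],0.055],[[0,0,0],[0,0,0],0.055],[[0,0,0],[0,0,0],0.055],[[0,0,0],[0,0,0],0.055],[[0,0,0],[0,0,0],0.055]]'
python3 -c "
from h import *
togo(pre(4,0,14),Rh)"
```

```text
t: 28.25
ee_pos: [623.5, -158.2, 171.9]
orientation: [0.018, 1.187, -0.02]
ft_force: [-0.5, -0.4, -1.9]
width: 63.0
t: 28.92
ee_pos: [645.9, -158.9, 146.4]
orientation: [0.017, 1.186, -0.02]
ft_force: [0.4, 0.0, -1.7]
width: 63.0
t 28.92 shift m (tool) [ 0.0114 -0.0014  0.0009] turn [ 0.     0.001 -0.003] F [ 0.4  0.  -1.7] w 63.0
```

```bash
python3 -m crank '[[[0.0028,-0.0007,0.0009],[0,0,0],0.055],[[0.0028,-0.0007,0.0009],[0,0,0],0.055],[[0.0019,0,0.0006],[0,0,0],0.055],[[0,0,0],[0,0,0],0.055],[[0,0,0],[0,0,0],0.055],[[0,0,0],[0,0,0],0.055],[[0,0,0],[0,0,0],0.055],[[0,0,0],[0,0,0],0.055]]'
python3 -m crank '[[[0.0019,0,0.0006],[0,0,0],0.055],[[0.001,0,0.0003],[0,0,0],0.055],[[0,0,0],[0,0,0],0.055],[[0,0,0],[0,0,0],0.055],[[0,0,0],[0,0,0],0.055],[[0,0,0],[0,0,0],0.055],[[0,0,0],[0,0,0],0.055],[[0,0,0],[0,0,0],0.055]]'
python3 -c "
from h import *
togo(pre(4,0,14),Rh)"
```

```text
t: 29.58
ee_pos: [651.0, -160.4, 140.1]
orientation: [0.017, 1.186, -0.02]
ft_force: [-0.7, 0.0, -1.8]
width: 62.9
t: 30.25
ee_pos: [653.0, -160.5, 137.8]
orientation: [0.017, 1.186, -0.02]
ft_force: [-0.9, 0.3, -0.4]
width: 63.0
t 30.25 shift m (tool) [ 0.0008 -0.0001 -0.0024] turn [ 0.     0.001 -0.003] F [-0.9  0.3 -0.4] w 63.0
```

```bash
python3 -m crank '[[[0.001,0,0.0003],[0,0,0],0.055],[[0.001,0,0.0003],[0,0,0],0.055],[[0,0,0],[0,0,0],0.055],[[0,0,0],[0,0,0],0.055],[[0,0,0],[0,0,0],0.055],[[0,0,0],[0,0,0],0.055],[[0,0,0],[0,0,0],0.055],[[0,0,0],[0,0,0],0.055]]'
python3 -m crank '[[[0.001,0,0.0003],[0,0,0],0.055],[[0.001,0,0.0003],[0,0,0],0.055],[[0,0,0],[0,0,0],0.055],[[0,0,0],[0,0,0],0.055],[[0,0,0],[0,0,0],0.055],[[0,0,0],[0,0,0],0.055],[[0,0,0],[0,0,0],0.055],[[0,0,0],[0,0,0],0.055]]'
python3 -c "
from h import *
togo(pre(4,0,14),Rh)"
```

```text
t: 30.92
ee_pos: [653.3, -160.5, 137.3]
orientation: [0.018, 1.186, -0.02]
ft_force: [-14.2, 0.2, 16.9]
width: 62.9
t: 31.58
ee_pos: [654.2, -160.5, 136.7]
orientation: [0.018, 1.186, -0.02]
ft_force: [-21.7, 0.1, 28.0]
width: 62.9
t 31.58 shift m (tool) [-0.0007 -0.     -0.0031] turn [ 0.001  0.    -0.004] F [-21.7   0.1  28. ] w 62.9
```

```bash
python3 -m crank '[[[-0.0015,0,-0.0005],[0,0,0],0.055],[[-0.001,0,-0.0003],[0,0,0],0.055],[[0.0009,0,-0.0028],[0,0,0],0.055],[[0.0009,0,-0.0028],[0,0,0],0.055],[[0.0009,0,-0.0028],[0,0,0],0.055],[[0.0009,0,-0.0028],[0,0,0],0.055],[[0,0,0],[0,0,0],0.055],[[0,0,0],[0,0,0],0.055]]'
python3 -m crank '[[[0.0006,0,-0.0019],[0,0,0],0.055],[[0.0003,0,-0.001],[0,0,0],0.055],[[0.0003,0,-0.001],[0,0,0],0.055],[[0,0,0],[0,0,0],0.055],[[0,0,0],[0,0,0],0.055],[[0,0,0],[0,0,0],0.055],[[0,0,0],[0,0,0],0.055],[[0,0,0],[0,0,0],0.055]]'
python3 -c "
from h import *
togo(pre(4,0,0),Rh)"
```

```text
t: 32.25
ee_pos: [645.9, -161.0, 130.3]
orientation: [0.017, 1.183, -0.022]
ft_force: [-5.8, -2.7, 10.9]
width: 62.8
t: 32.92
ee_pos: [643.7, -161.1, 128.4]
orientation: [0.016, 1.181, -0.022]
ft_force: [-3.4, -0.7, 12.1]
width: 62.8
t 32.92 shift m (tool) [-0.0001  0.0008 -0.0036] turn [ 0.     0.006 -0.002] F [-3.4 -0.7 12.1] w 62.8
```

```bash
python3 -m crank '[[[0,0,-0.0012],[0,0,0],0.055],[[0,0,-0.001],[0,0,0],0.055],[[0,0,0],[0,0,0],0.055],[[0,0,0],[0,0,0],0.055],[[0,0,0],[0,0,0],0.07],[[0,0,0],[0,0,0],0.0878],[[0,0,0],[0,0,0],0.0878],[[0,0,0],[0,0,0],0.0878]]'
python3 -m crank '[[[0,0,0],[0,0,0],0.0878],[[0,0,0],[0,0,0],0.0878],[[-0.01,0,-0.0031],[0,0,0],0.0878],[[-0.019,0,-0.0062],[0,0,0],0.0878],[[-0.019,0,-0.0062],[0,0,0],0.0878],[[-0.019,0,-0.0062],[0,0,0],0.0878],[[-0.019,0,-0.0062],[0,0,0],0.0878],[[-0.019,0,-0.0062],[0,0,0],0.0878]]'
python3 - <<'E'
from h import *
W=vision.get_image("wrist");cv2.imwrite("pics/w19.png",W["img"])
P,R,o=pose();print("floor pred",wproj(W,P,R,seat(4)-42.5*din))
S=vision.get_image("side");T=vision.get_image("top")
cv2.imwrite("pics/s19.png",cv2.resize(S["img"][120:300,250:450],None,fx=4,fy=3.3))
cv2.imwrite("pics/t19.png",cv2.resize(T["img"][100:240,260:440],None,fx=4,fy=4))
E
```

```text
t: 33.58
ee_pos: [639.2, -160.0, 124.9]
orientation: [0.018, 1.187, -0.02]
ft_force: [0.7, -0.0, -0.3]
width: 85.4
t: 34.25
ee_pos: [567.4, -158.4, 211.1]
orientation: [0.017, 1.186, -0.02]
ft_force: [0.3, 0.6, 0.8]
width: 87.8
floor pred [316.89983718 242.21647516]
```

View pics/w19.png

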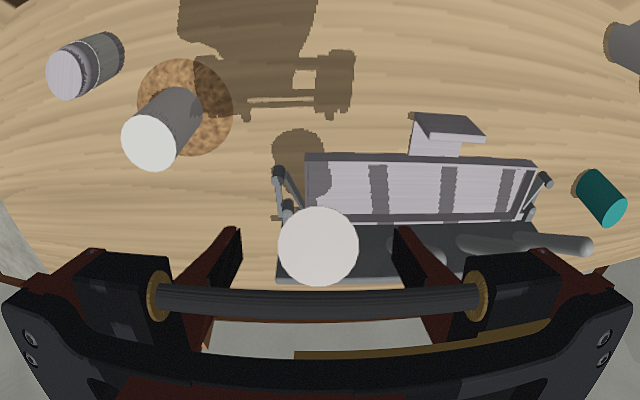

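View pics/s19.png

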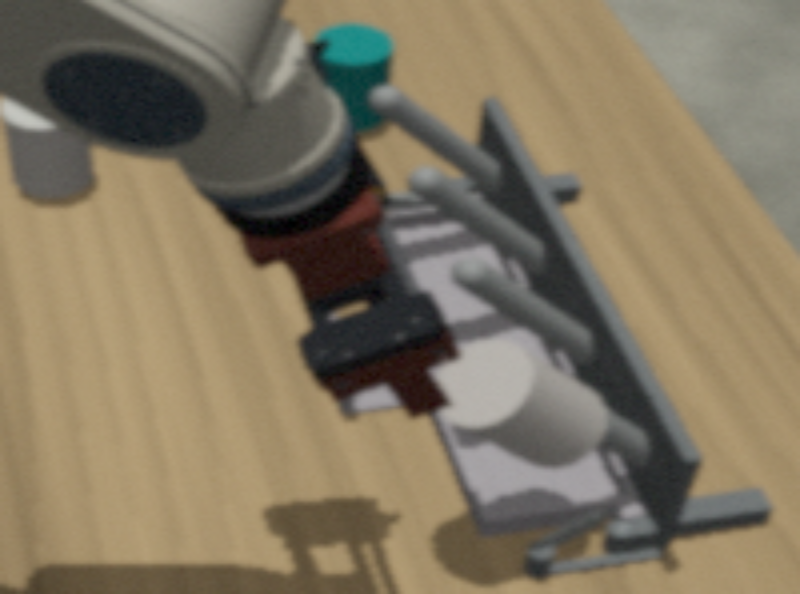

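```bash
python3 -m crank '[[[0,0.035,-0.005],[0,0.1163,0],0.0878],[[0,0.035,-0.005],[0,0.1163,0],0.0878],[[0,0.035,-0.005],[0,0.1163,0],0.0878],[[0,0.035,-0.005],[0,0.1163,0],0.0878],[[0,0.035,-0.005],[0,0.1163,0],0.0878],[[0,0.035,-0.005],[0,0.1163,0],0.0878],[[0,0.035,-0.005],[0,0,0],0.0878],[[0,0.035,-0.005],[0,0,0],0.0878]]'
python3 - <<'E'
from h import *
B=np.array([463.3,404.9,0])
togo(gp(B+[0,0,42.5+100],Rb,[0,0,1]),Rb)
W=vision.get_image("wrist");cv2.imwrite("pics/w20.png",W["img"])
P,R,o=pose()
for n,c in (("B",B),("C",(428,281.3,0))): print(n,wproj(W,P,R,np.array(c)+[0,0,85]).round(0))
T=vision.get_image("top");cv2.imwrite("pics/t20.png",T["img"])
E
```

```text
t: 35.07
ee_pos: [537.6, 122.9, 208.8]
orientation: [0.025, 1.881, -0.013]
ft_force: [0.6, -0.3, -0.4]
width: 87.9
t 35.07 shift m (tool) [ 0.0961  0.2799 -0.0605] turn [ 0.003  0.004 -0.003] F [ 0.6 -0.3 -0.4] w 87.9
B [542. 158.]
C [455. 123.]
```

View pics/w20.png

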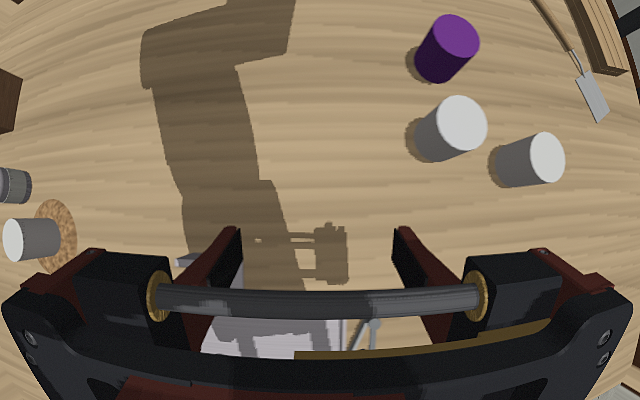

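View pics/t20.png

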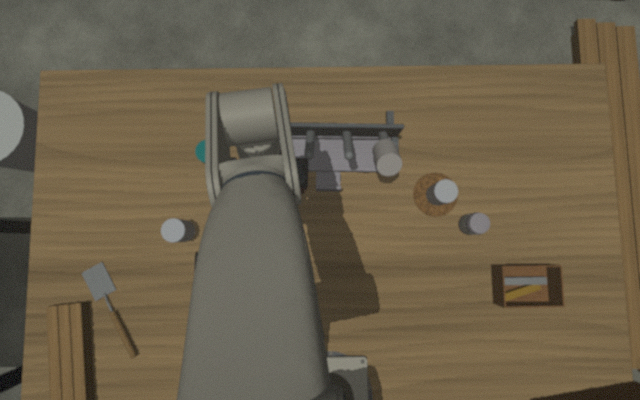

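```bash
python3 -m crank '[[[0.008,0.04,-0.0086],[0,0,0],0.0878],[[0.008,0.04,-0.0086],[0,0,0],0.0878],[[0.012,0.039,-0.0086],[0,0,0],0.0878],[[0.012,0.039,-0.0086],[0,0,0],0.0878],[[0.012,0.039,-0.0086],[0,0,0],0.0878],[[0.014,0.039,-0.0086],[0,0,0],0.0878],[[0.015,0.039,-0.0086],[0,0,0],0.0878],[[0.015,0.005,0],[0,0,0],0.0878]]'
python3 - <<'E'
from h import *
B=np.array([463.3,404.9,0])
togo(gp(B+[0,0,42.5],Rb,[0,0,1]),Rb)
W=vision.get_image("wrist");cv2.imwrite("pics/w21.png",W["img"])
P,R,o=pose()
for n,c in (("B",B),("C",(428,281.3,0))): print(n,wproj(W,P,R,np.array(c)+[0,0,85]).round(0))
E
```

```text
t: 35.83
ee_pos: [457.1, 406.5, 138.7]
orientation: [0.025, 1.876, -0.009]
ft_force: [-0.4, -0.8, -0.7]
width: 87.8
t 35.83 shift m (tool) [ 0.0971 -0.0021  0.0311] turn [ 0.007  0.008 -0.005] F [-0.4 -0.8 -0.7] w 87.8
B [318. 246.]
C [163. 202.]
```

View pics/w21.png

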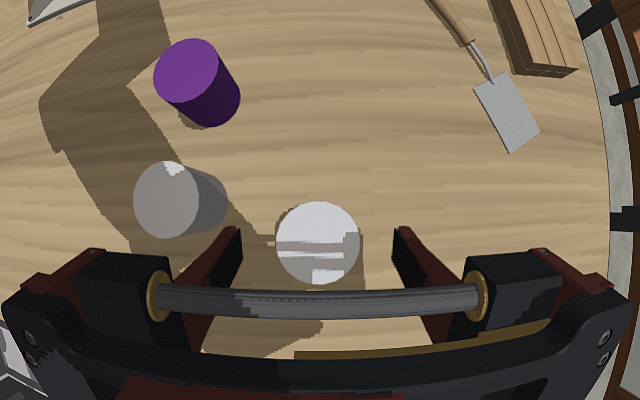

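```bash
python3 -m crank '[[[0.0162,-0.0003,0.0052],[0.007,0.008,-0.005],0.0878],[[0.0162,-0.0003,0.0052],[0,0,0],0.0878],[[0.0162,-0.0003,0.0052],[0,0,0],0.0878],[[0.0162,-0.0003,0.0052],[0,0,0],0.0878],[[0.0162,-0.0003,0.0052],[0,0,0],0.0878],[[0.015,-0.0003,0.0049],[0,0,0],0.0878],[[0,0,0],[0,0,0],0.0878],[[0,0,0],[0,0,0],0.055]]'
python3 -m crank '[[[0,0,0],[0,0,0],0.055],[[0,0,0],[0,0,0],0.055],[[0,0,0],[0,0,0],0.055],[[0,0,0],[0,0,0],0.055],[[0,0,0],[0,0,0],0.055],[[0,0,0],[0,0,0],0.055],[[0,0,0],[0,0,0],0.055],[[0,0,0],[0,0,0],0.055]]'
python3 - <<'E'
from h import *
B=np.array([463.3,404.9,0])
togo(gp(B+[0,0,42.5],Rb,[0,0,1]),Rb)
E
python3 -m crank '[[[-0.01,0,-0.0032],[0,0,0],0.055],[[-0.0265,0,-0.0086],[0,0,0],0.055],[[-0.0265,0,-0.0086],[0,0,0],0.055],[[-0.0265,0,-0.0086],[0,0,0],0.055],[[-0.0265,0,-0.0086],[0,0,0],0.055],[[-0.0265,0,-0.0086],[0,0,0],0.055],[[-0.0265,0,-0.0086],[0,0,0],0.055],[[0,0,0],[0,0,0],0.055]]'
python3 - <<'E'
from h import *
W=vision.get_image("wrist");cv2.imwrite("pics/w22.png",W["img"]);P,R,o=pose()
togo(pre(2,105,14),Rh);print(pre(2,105,14)-P)
E
```

```text
t: 36.55
ee_pos: [457.6, 398.4, 37.7]
orientation: [0.026, 1.888, -0.025]
ft_force: [-1.0, -0.3, 0.6]
width: 83.8
t: 37.22
ee_pos: [458.2, 399.9, 39.5]
orientation: [0.027, 1.885, -0.022]
ft_force: [0.8, 1.1, 6.6]
width: 64.7
t 37.22 shift m (tool) [0.0029 0.0051 0.0001] turn [-0.004  0.     0.001] F [0.8 1.1 6.6] w 64.7
t: 37.88
ee_pos: [460.0, 401.5, 222.3]
orientation: [0.029, 1.879, -0.018]
ft_force: [0.9, 0.9, -0.2]
width: 64.5
t 37.93 shift m (tool) [-0.0402 -0.3556  0.1344] turn [-0.003 -0.694 -0.   ] F [-1.   0.1 -2.2] w 64.7
[ 129.64651407 -359.63304533   -2.94118508]
```

View pics/w22.png

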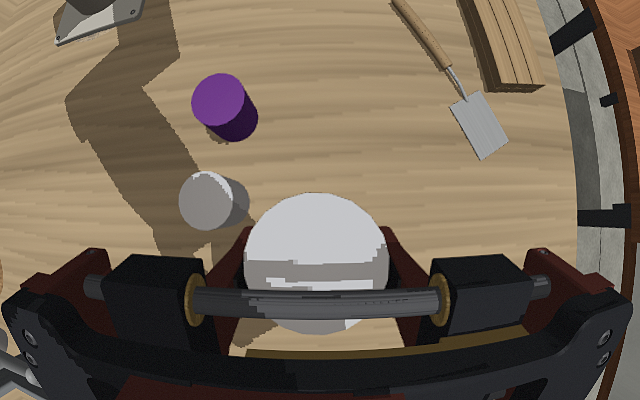

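```bash
python3 -m crank '[[[-0.008,-0.035,0],[0,-0.1157,0],0.055],[[-0.008,-0.035,0],[0,-0.1157,0],0.055],[[0,-0.035,0],[0,-0.1157,0],0.055],[[0,-0.035,0],[0,-0.1157,0],0.055],[[0,-0.035,0],[0,-0.1157,0],0.055],[[0,-0.035,0],[0,-0.1157,0],0.055],[[0,-0.035,0],[0,0,0],0.055],[[0,-0.035,0],[0,0,0],0.055]]'
python3 - <<'E'
from h import *
togo(pre(2,105,14),Rh)
E
```

```text
t: 38.6
ee_pos: [449.9, 118.4, 230.4]
orientation: [0.012, 1.195, -0.027]
ft_force: [2.1, -0.3, -1.0]
width: 64.4
t 38.6 shift m (tool) [ 0.0649 -0.0733  0.126 ] turn [ 0.001 -0.008  0.005] F [ 2.1 -0.3 -1. ] w 64.4
```

```bash
python3 -m crank '[[[0.006,-0.0147,0.021],[0,-0.008,0.005],0.055],[[0.01,-0.0147,0.021],[0,0,0],0.055],[[0.012,-0.0147,0.021],[0,0,0],0.055],[[0.012,-0.0147,0.021],[0,0,0],0.055],[[0.012,-0.0147,0.021],[0,0,0],0.055],[[0.013,0,0.021],[0,0,0],0.055],[[0,0,0],[0,0,0],0.055],[[0,0,0],[0,0,0],0.055]]'
python3 - <<'E'
from h import *
togo(pre(2,105,14),Rh)
W=vision.get_image("wrist");cv2.imwrite("pics/w23.png",W["img"])
P,R,o=pose();print([wproj(W,P,R,rk(-87.3,y,165.8)).round() for y in (150,50,-50,-150)])
E
```

```text
t: 39.27
ee_pos: [592.0, 42.1, 217.5]
orientation: [0.018, 1.188, -0.025]
ft_force: [-0.1, -0.9, -2.6]
width: 64.4
t 39.27 shift m (tool) [-0.0003 -0.001  -0.0032] turn [-0.003 -0.001 -0.   ] F [-0.1 -0.9 -2.6] w 64.4
[array([433., 239.]), array([315., 241.]), array([198., 239.]), array([107., 235.])]
```

View pics/w23.png

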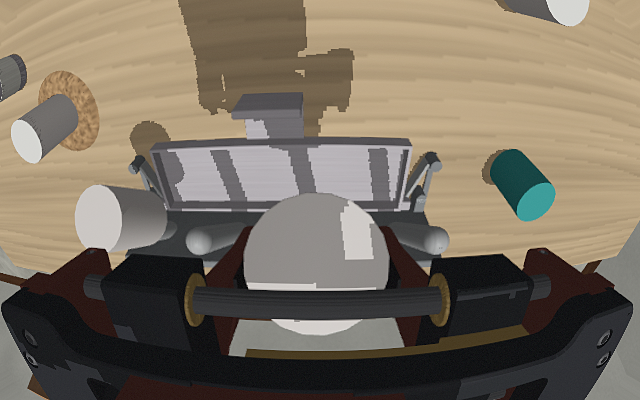

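```bash
python3 -m crank '[[[0.0095,-0.001,0.0006],[0,0,0],0.055],[[0.0095,0,0.0026],[0,0,0],0.055],[[0.0095,0,0.0031],[0,0,0],0.055],[[0.0095,0,0.0031],[0,0,0],0.055],[[0.0095,0,0.0031],[0,0,0],0.055],[[0.0095,0,0.0031],[0,0,0],0.055],[[0.0095,0,0.0031],[0,0,0],0.055],[[0.0095,0,0.0031],[0,0,0],0.055]]'
python3 -m crank '[[[0.0095,0,0.0031],[0,0,0],0.055],[[0.0048,0,0.0015],[0,0,0],0.055],[[0,0,0],[0,0,0],0.055],[[0,0,0],[0,0,0],0.055],[[0,0,0],[0,0,0],0.055],[[0,0,0],[0,0,0],0.055],[[0,0,0],[0,0,0],0.055],[[0,0,0],[0,0,0],0.055]]'
python3 -c "
from h import *
togo(pre(2,0,14),Rh)"
```

```text
t: 39.98
ee_pos: [642.3, 40.4, 156.6]
orientation: [0.018, 1.184, -0.023]
ft_force: [0.3, 0.7, -1.1]
width: 64.3
t: 40.65
ee_pos: [651.3, 40.1, 146.5]
orientation: [0.018, 1.183, -0.023]
ft_force: [1.0, 0.1, -2.0]
width: 64.1
t 40.65 shift m (tool) [ 0.0115 -0.0006  0.0007] turn [-0.002  0.004 -0.001] F [ 1.   0.1 -2. ] w 64.1
```

```bash
python3 -m crank '[[[0.0028,0,0.0006],[0,0,0],0.055],[[0.0028,0,0.0006],[0,0,0],0.055],[[0.0028,0,0.0006],[0,0,0],0.055],[[0.0019,0,0.0006],[0,0,0],0.055],[[0,0,0],[0,0,0],0.055],[[0,0,0],[0,0,0],0.055],[[0,0,0],[0,0,0],0.055],[[0,0,0],[0,0,0],0.055]]'
python3 -m crank '[[[0.0019,0,0.0006],[0,0,0],0.055],[[0.0014,0,0.0005],[0,0,0],0.055],[[0,0,0],[0,0,0],0.055],[[0,0,0],[0,0,0],0.055],[[0,0,0],[0,0,0],0.055],[[0,0,0],[0,0,0],0.055],[[0,0,0],[0,0,0],0.055],[[0,0,0],[0,0,0],0.055]]'
python3 -c "
from h import *
togo(pre(2,0,14),Rh)"
```

```text
t: 41.32
ee_pos: [657.0, 39.7, 138.1]
orientation: [0.018, 1.184, -0.024]
ft_force: [-8.9, -0.8, 11.0]
width: 64.2
t: 41.98
ee_pos: [658.5, 39.6, 136.8]
orientation: [0.018, 1.184, -0.024]
ft_force: [-22.0, -3.5, 30.0]
width: 64.1
t 41.98 shift m (tool) [-0.0002 -0.0002 -0.0022] turn [-0.002  0.002 -0.001] F [-22.   -3.5  30. ] w 64.1
```

Floor is on the tip. Back off slightly and lower onto the peg.

```bash
python3 -m crank '[[[-0.0015,0,-0.0005],[0,0,0],0.055],[[-0.001,0,-0.0003],[0,0,0],0.055],[[0.0009,0,-0.0028],[0,0,0],0.055],[[0.0009,0,-0.0028],[0,0,0],0.055],[[0.0009,0,-0.0028],[0,0,0],0.055],[[0.0009,0,-0.0028],[0,0,0],0.055],[[0,0,0],[0,0,0],0.055],[[0,0,0],[0,0,0],0.055]]'
python3 -m crank '[[[0.0006,0,-0.0019],[0,0,0],0.055],[[0.0003,0,-0.001],[0,0,0],0.055],[[0.0003,0,-0.001],[0,0,0],0.055],[[0,0,-0.001],[0,0,0],0.055],[[0,0,-0.001],[0,0,0],0.055],[[0,0,0],[0,0,0],0.055],[[0,0,0],[0,0,0],0.055],[[0,0,0],[0,0,0],0.055]]'
python3 -c "
from h import *
togo(pre(2,0,0),Rh)"
```

```text
t: 42.65
ee_pos: [650.4, 40.5, 130.6]
orientation: [0.018, 1.18, -0.023]
ft_force: [-4.7, 0.7, 11.1]
width: 64.1
t: 43.32
ee_pos: [648.0, 40.7, 128.6]
orientation: [0.019, 1.175, -0.023]
ft_force: [2.5, -0.3, 8.8]
width: 64.3
t 43.32 shift m (tool) [ 0.0004 -0.001  -0.0027] turn [-0.002  0.012 -0.002] F [ 2.5 -0.3  8.8] w 64.3
```

```bash
python3 -m crank '[[[0,0,0],[0,0,0],0.07],[[0,0,0],[0,0,0],0.0878],[[0,0,0],[0,0,0],0.0878],[[0,0,0],[0,0,0],0.0878],[[0,0,0],[0,0,0],0.0878],[[0,0,0],[0,0,0],0.0878],[[-0.01,0,-0.0031],[0,0,0],0.0878],[[-0.01,0,-0.0031],[0,0,0],0.0878]]'
python3 -m crank '[[[-0.019,0,-0.0062],[0,0,0],0.0878],[[-0.019,0,-0.0062],[0,0,0],0.0878],[[-0.019,0,-0.0062],[0,0,0],0.0878],[[-0.019,0,-0.0062],[0,0,0],0.0878],[[-0.019,0,-0.0062],[0,0,0],0.0878],[[0,0,0],[0,0,0],0.0878],[[0,0,0],[0,0,0],0.0878],[[0,0,0],[0,0,0],0.0878]]'
python3 - <<'E'
from h import *
W=vision.get_image("wrist");cv2.imwrite("pics/w24.png",W["img"])
P,R,o=pose();print("floor pred",wproj(W,P,R,seat(2)-42.5*din),wproj(W,P,R,seat(4)-42.5*din))
S=vision.get_image("side")
cv2.imwrite("pics/s24.png",cv2.resize(S["img"][120:300,250:450],None,fx=4,fy=3.3))
togo(gp(np.array([428,281.3,142]),Rb,[0,0,1]),Rb)
E
```

```text
t: 43.98
ee_pos: [629.9, 40.7, 142.0]
orientation: [0.018, 1.185, -0.024]
ft_force: [0.6, -0.2, -0.4]
width: 87.9
t: 44.65
ee_pos: [566.3, 42.4, 218.5]
orientation: [0.018, 1.183, -0.023]
ft_force: [0.2, -0.0, 0.7]
width: 88.1
floor pred [315.98671028 243.33993588] [106.9157934 236.557923 ]
t 44.75 shift m (tool) [ 0.019   0.2349 -0.1704] turn [-0.001  0.7   -0.002] F [-0.5  0.7 -0.6] w 87.9
```

View pics/w24.png

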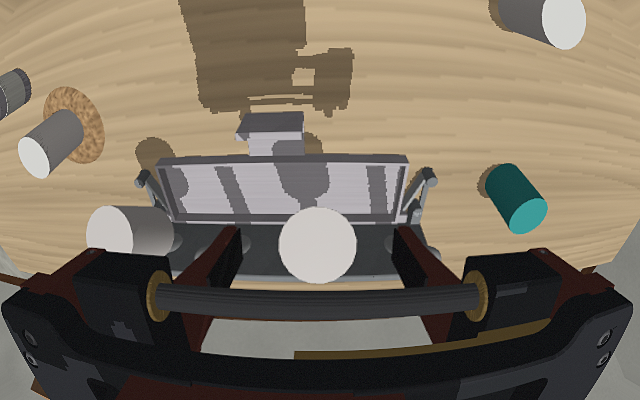

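View pics/s24.png

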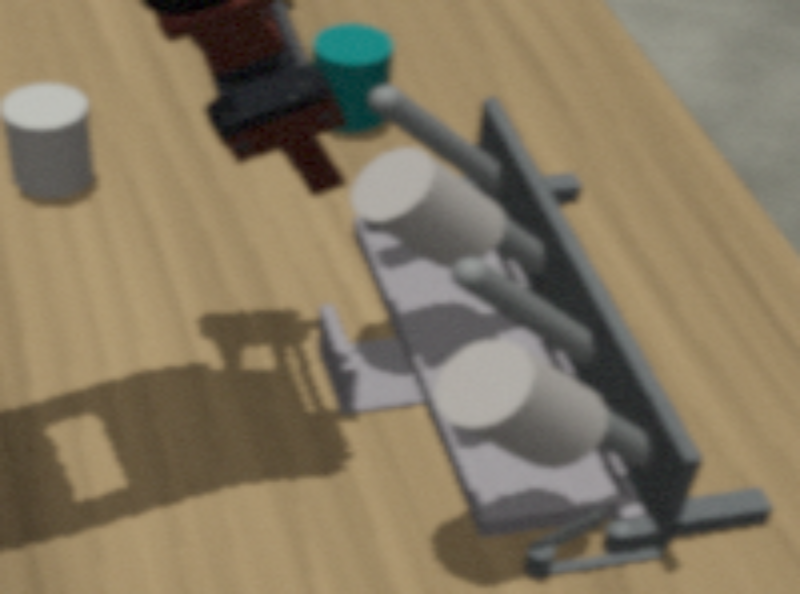

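```bash
python3 -m crank '[[[0,0.035,-0.025],[0,0.1165,0],0.0878],[[0,0.035,-0.025],[0,0.1165,0],0.0878],[[0,0.035,-0.02],[0,0.1165,0],0.0878],[[0,0.035,-0.02],[0,0.1165,0],0.0878],[[0,0.035,-0.02],[0,0.1165,0],0.0878],[[0,0.035,-0.02],[0,0.1165,0],0.0878],[[0,0.025,0],[0,0,0],0.0878],[[0,0,0],[0,0,0],0.0878]]'
python3 - <<'E'
from h import *
W=vision.get_image("wrist");cv2.imwrite("pics/w25.png",W["img"])
P,R,o=pose();C=np.array([428,281.3,0]);print(wproj(W,P,R,C+[0,0,85]))
togo(gp(C+[0,0,92.5],Rb,[0,0,1]),Rb)
E
```

```text
t: 45.42
ee_pos: [448.1, 282.6, 203.1]
orientation: [0.025, 1.884, -0.015]
ft_force: [-0.4, -0.7, -0.2]
width: 87.5
[316.99472148 209.67316374]
t 45.47 shift m (tool) [0.1186 0.0003 0.0115] turn [ 0.002  0.001 -0.001] F [-0.3 -0.4 -0.4] w 87.7
```

View pics/w25.png

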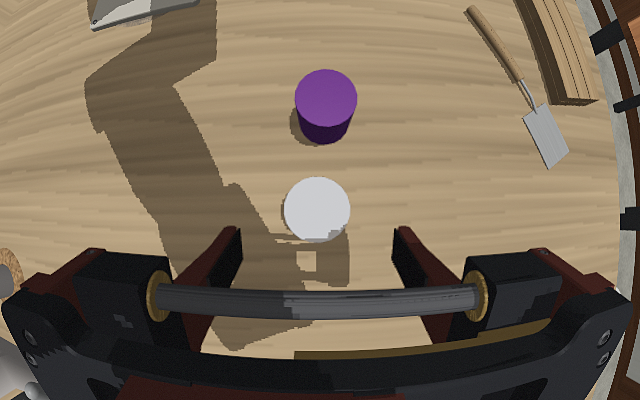

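C lies at (317,209), just where predicted; descend and grip.

```bash
python3 -m crank '[[[0.0237,0,0.0023],[0,0,0],0.0878],[[0.0237,0,0.0023],[0,0,0],0.0878],[[0.0237,0,0.0023],[0,0,0],0.0878],[[0.0237,0,0.0023],[0,0,0],0.0878],[[0.0237,0,0.0023],[0,0,0],0.0878],[[0,0,0],[0,0,0],0.0878],[[0,0,0],[0,0,0],0.0878],[[0,0,0],[0,0,0],0.0878]]'
python3 - <<'E'
from h import *
C=np.array([428,281.3,0]);togo(gp(C+[0,0,42.5],Rb,[0,0,1]),Rb)
W=vision.get_image("wrist");cv2.imwrite("pics/w26.png",W["img"])
E
```

```text
t: 46.13
ee_pos: [423.1, 279.2, 89.2]
orientation: [0.028, 1.882, -0.018]
ft_force: [-0.3, 0.7, 0.0]
width: 88.0
t 46.13 shift m (tool) [0.0502 0.0021 0.0152] turn [-0.001  0.003 -0.002] F [-0.3  0.7  0. ] w 88.0
```

View pics/w26.png

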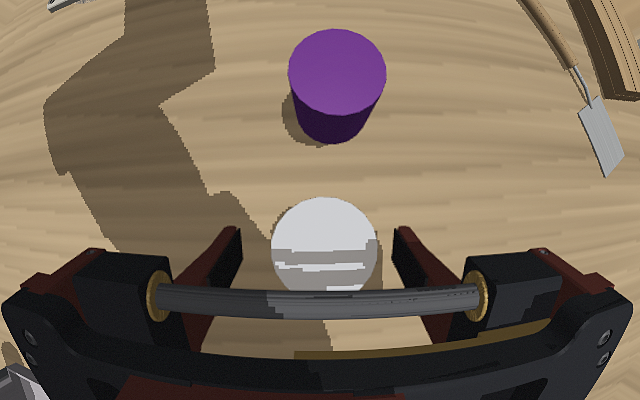

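```bash
python3 -m crank '[[[0.01,0.0006,0.0031],[0,0,0],0.0878],[[0.01,0.0006,0.0031],[0,0,0],0.0878],[[0.01,0.0006,0.0031],[0,0,0],0.0878],[[0.01,0.0003,0.0031],[0,0,0],0.0878],[[0.01,0,0.003],[0,0,0],0.0878],[[0,0,0],[0,0,0],0.0878],[[0,0,0],[0,0,0],0.055],[[0,0,0],[0,0,0],0.055]]'
python3 -m crank '[[[0,0,0],[0,0,0],0.055],[[0,0,0],[0,0,0],0.055],[[0,0,0],[0,0,0],0.055],[[0,0,0],[0,0,0],0.055],[[0,0,0],[0,0,0],0.055],[[0,0,0],[0,0,0],0.055],[[0,0,0],[0,0,0],0.055],[[0,0,0],[0,0,0],0.055]]'
python3 -m crank '[[[-0.01,0,-0.0032],[0,0,0],0.055],[[-0.0265,0,-0.0086],[0,0,0],0.055],[[-0.0265,0,-0.0086],[0,0,0],0.055],[[-0.0265,0,-0.0086],[0,0,0],0.055],[[-0.0265,0,-0.0086],[0,0,0],0.055],[[-0.0265,0,-0.0086],[0,0,0],0.055],[[-0.0265,0,-0.0086],[0,0,0],0.055],[[0,0,0],[0,0,0],0.055]]'
python3 - <<'E'
from h import *
W=vision.get_image("wrist");cv2.imwrite("pics/w27.png",W["img"]);P,R,o=pose()
togo(pre(1,105,14),Rh);print(pre(1,105,14)-P)
E
```

```text
t: 46.85
ee_pos: [421.6, 281.7, 36.0]
orientation: [0.027, 1.883, -0.018]
ft_force: [-0.2, 0.5, -0.1]
width: 77.9
t: 47.52
ee_pos: [422.0, 282.0, 36.5]
orientation: [0.028, 1.882, -0.017]
ft_force: [0.5, 0.9, 6.5]
width: 64.5
t: 48.18
ee_pos: [423.4, 282.4, 218.8]
orientation: [0.03, 1.876, -0.014]
ft_force: [0.6, 0.1, -0.3]
width: 64.5
t 48.23 shift m (tool) [-0.053  -0.1359  0.1646] turn [-0.001 -0.691 -0.004] F [-0.   0.2 -1.2] w 64.0
[ 169.04924558 -140.68588619    0.20477955]
```

View pics/w27.png

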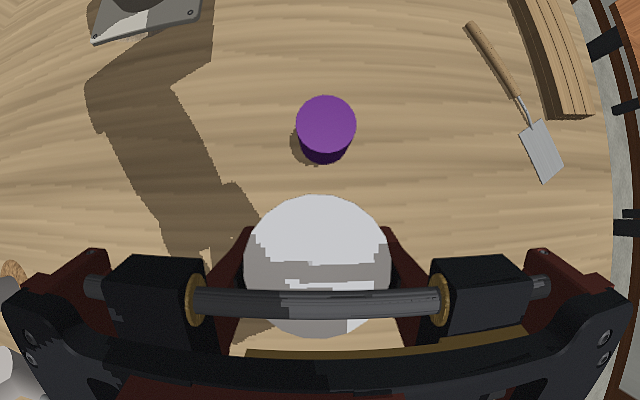

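```bash
python3 -m crank '[[[-0.008,-0.02,0],[0,-0.115,0],0.055],[[-0.008,-0.02,0],[0,-0.115,0],0.055],[[0,-0.02,0],[0,-0.115,0],0.055],[[0,-0.02,0],[0,-0.115,0],0.055],[[0,-0.02,0],[0,-0.115,0],0.055],[[0,-0.02,0],[0,-0.115,0],0.055],[[0,0,0],[0,0,0],0.055],[[0,0,0],[0,0,0],0.055]]'
python3 - <<'E'
from h import *
togo(pre(1,105,14),Rh)
E
```

```text
t: 48.9
ee_pos: [419.1, 159.9, 227.2]
orientation: [0.016, 1.197, -0.025]
ft_force: [0.5, 0.5, -0.6]
width: 64.1
t 48.9 shift m (tool) [ 0.073  -0.0138  0.1571] turn [-0.001 -0.01   0.001] F [ 0.5  0.5 -0.6] w 64.1
```

```bash
python3 -m crank '[[[0.006,-0.002,0.026],[0,-0.01,0],0.055],[[0.012,-0.002,0.026],[0,0,0],0.055],[[0.013,-0.002,0.026],[0,0,0],0.055],[[0.014,-0.002,0.026],[0,0,0],0.055],[[0.014,-0.002,0.026],[0,0,0],0.055],[[0.014,-0.003,0.026],[0,0,0],0.055],[[0,0,0],[0,0,0],0.055],[[0,0,0],[0,0,0],0.055]]'
python3 - <<'E'
from h import *
togo(pre(1,105,14),Rh)
W=vision.get_image("wrist");cv2.imwrite("pics/w28.png",W["img"])
P,R,o=pose();print([wproj(W,P,R,rk(-87.3,y,165.8)).round() for y in (150,50,-50,-150)],o["qpos"].round(2))
E
```

```text
t: 49.57
ee_pos: [595.3, 143.6, 219.0]
orientation: [0.019, 1.185, -0.025]
ft_force: [-0.4, 0.3, -1.7]
width: 64.6
t 49.57 shift m (tool) [ 0.0008 -0.0025 -0.0043] turn [-0.003  0.002 -0.001] F [-0.4  0.3 -1.7] w 64.6
[array([314., 240.]), array([197., 238.]), array([107., 234.]), array([ 45., 229.])] [ 0.27  0.28  1.93 -0.2   0.58 -1.12]
```

View pics/w28.png

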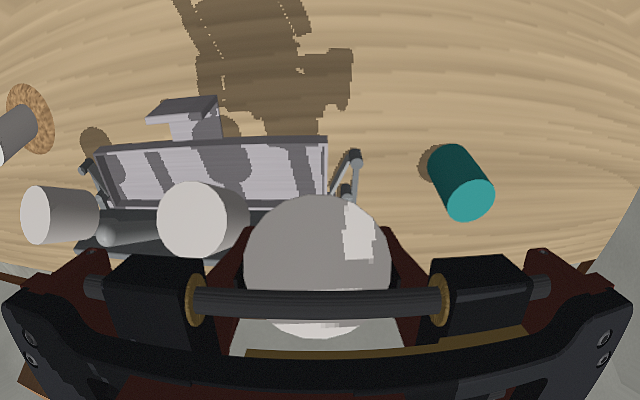

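```bash
python3 -m crank '[[[0.0095,-0.0015,0.0005],[0,0,0],0.055],[[0.0095,-0.001,0.0014],[0,0,0],0.055],[[0.0095,0,0.0031],[0,0,0],0.055],[[0.0095,0,0.0031],[0,0,0],0.055],[[0.0095,0,0.0031],[0,0,0],0.055],[[0.0095,0,0.0031],[0,0,0],0.055],[[0.0095,0,0.0031],[0,0,0],0.055],[[0.0095,0,0.0031],[0,0,0],0.055]]'
python3 -m crank '[[[0.0095,0,0.0031],[0,0,0],0.055],[[0.0048,0,0.0015],[0,0,0],0.055],[[0,0,0],[0,0,0],0.055],[[0,0,0],[0,0,0],0.055],[[0,0,0],[0,0,0],0.055],[[0,0,0],[0,0,0],0.055],[[0,0,0],[0,0,0],0.055],[[0,0,0],[0,0,0],0.055]]'
python3 -c "
from h import *
togo(pre(1,0,14),Rh)"
```

```text
t: 50.28
ee_pos: [641.9, 139.8, 156.7]
orientation: [0.018, 1.183, -0.024]
ft_force: [-0.3, 0.5, -2.0]
width: 64.2
t: 50.95
ee_pos: [650.9, 139.7, 146.6]
orientation: [0.018, 1.182, -0.023]
ft_force: [0.7, -0.7, -1.4]
width: 64.7
t 50.95 shift m (tool) [ 0.0128 -0.      0.0035] turn [-0.002  0.005 -0.001] F [ 0.7 -0.7 -1.4] w 64.7
```

```bash
python3 -m crank '[[[0.0028,0,0.0009],[0,0,0],0.055],[[0.0028,0,0.0009],[0,0,0],0.055],[[0.0028,0,0.0009],[0,0,0],0.055],[[0.0014,0,0.0005],[0,0,0],0.055],[[0,0,0],[0,0,0],0.055],[[0,0,0],[0,0,0],0.055],[[0,0,0],[0,0,0],0.055],[[0,0,0],[0,0,0],0.055]]'
python3 -m crank '[[[0.0014,0,0.0005],[0,0,0],0.055],[[0.0014,0,0.0005],[0,0,0],0.055],[[0,0,0],[0,0,0],0.055],[[0,0,0],[0,0,0],0.055],[[0,0,0],[0,0,0],0.055],[[0,0,0],[0,0,0],0.055],[[0,0,0],[0,0,0],0.055],[[0,0,0],[0,0,0],0.055]]'
python3 -c "
from h import *
togo(pre(1,0,14),Rh)"
```

```text
t: 51.62
ee_pos: [657.6, 139.4, 138.3]
orientation: [0.018, 1.183, -0.024]
ft_force: [-0.4, -0.2, -1.5]
width: 64.1
t: 52.28
ee_pos: [659.7, 139.4, 136.2]
orientation: [0.018, 1.182, -0.023]
ft_force: [-0.4, 1.3, 0.3]
width: 64.9
t 52.28 shift m (tool) [-0.0002  0.     -0.0006] turn [-0.002  0.004 -0.001] F [-0.4  1.3  0.3] w 64.9
```

```bash
python3 -m crank '[[[0.001,0,0.0003],[0,0,0],0.055],[[0.001,0,0.0003],[0,0,0],0.055],[[0,0,0],[0,0,0],0.055],[[0,0,0],[0,0,0],0.055],[[0,0,0],[0,0,0],0.055],[[0,0,0],[0,0,0],0.055],[[0,0,0],[0,0,0],0.055],[[0,0,0],[0,0,0],0.055]]'
python3 -m crank '[[[0.001,0,0.0003],[0,0,0],0.055],[[0.0005,0,0.0002],[0,0,0],0.055],[[0,0,0],[0,0,0],0.055],[[0,0,0],[0,0,0],0.055],[[0,0,0],[0,0,0],0.055],[[0,0,0],[0,0,0],0.055],[[0,0,0],[0,0,0],0.055],[[0,0,0],[0,0,0],0.055]]'
```

```text
t: 52.95
ee_pos: [660.0, 139.4, 135.8]
orientation: [0.018, 1.183, -0.024]
ft_force: [-12.9, 0.0, 17.3]
width: 64.4
t: 53.62
ee_pos: [660.2, 139.4, 135.5]
orientation: [0.018, 1.184, -0.024]
ft_force: [-23.9, -1.1, 30.7]
width: 64.2
```

Contact with the tip; lower and release.

```bash
python3 -m crank '[[[-0.0015,0,-0.0005],[0,0,0],0.055],[[-0.001,0,-0.0003],[0,0,0],0.055],[[0.0009,0,-0.0028],[0,0,0],0.055],[[0.0009,0,-0.0028],[0,0,0],0.055],[[0.0009,0,-0.0028],[0,0,0],0.055],[[0.0009,0,-0.0028],[0,0,0],0.055],[[0,0,0],[0,0,0],0.055],[[0,0,0],[0,0,0],0.055]]'
python3 -m crank '[[[0.0006,0,-0.0019],[0,0,0],0.055],[[0.0003,0,-0.001],[0,0,0],0.055],[[0.0003,0,-0.001],[0,0,0],0.055],[[0,0,-0.001],[0,0,0],0.055],[[0,0,-0.001],[0,0,0],0.055],[[0,0,0],[0,0,0],0.055],[[0,0,0],[0,0,0],0.055],[[0,0,0],[0,0,0],0.055]]'
python3 -c "
from h import *
togo(pre(1,0,0),Rh)"
```

```text
t: 54.28
ee_pos: [652.8, 140.4, 129.7]
orientation: [0.019, 1.178, -0.022]
ft_force: [-5.5, 2.4, 13.5]
width: 64.3
t: 54.95
ee_pos: [650.1, 140.6, 127.5]
orientation: [0.02, 1.174, -0.022]
ft_force: [2.7, 0.4, 9.6]
width: 64.2
t 54.95 shift m (tool) [-0.0004 -0.001  -0.0017] turn [-0.002  0.013 -0.004] F [2.7 0.4 9.6] w 64.2
```

```bash
python3 -m crank '[[[0,0,0],[0,0,0],0.07],[[0,0,0],[0,0,0],0.0878],[[0,0,0],[0,0,0],0.0878],[[0,0,0],[0,0,0],0.0878],[[0,0,0],[0,0,0],0.0878],[[0,0,0],[0,0,0],0.0878],[[-0.01,0,-0.0031],[0,0,0],0.0878],[[-0.01,0,-0.0031],[0,0,0],0.0878]]'
python3 -m crank '[[[-0.019,0,-0.0062],[0,0,0],0.0878],[[-0.019,0,-0.0062],[0,0,0],0.0878],[[-0.019,0,-0.0062],[0,0,0],0.0878],[[-0.019,0,-0.0062],[0,0,0],0.0878],[[-0.019,0,-0.0062],[0,0,0],0.0878],[[-0.019,0,-0.0062],[0,0,0],0.0878],[[0,0,-0.03],[0,0,0],0.0878],[[0,0,-0.03],[0,0,0],0.0878]]'
python3 - <<'E'
from h import *
W=vision.get_image("wrist");cv2.imwrite("pics/w29.png",W["img"])
P,R,o=pose();print(P,"floor pred",[wproj(W,P,R,seat(i)-42.5*din).round() for i in(1,2,4)])
S=vision.get_image("side");T=vision.get_image("top")
cv2.imwrite("pics/s29.png",cv2.resize(S["img"][120:300,250:450],None,fx=4,fy=3.3))
cv2.imwrite("pics/t29.png",T["img"])
for D in(S,T): print([proj(D,seat(i)-42.5*din).round(1).tolist() for i in(1,2,4)])
E
```

```text
t: 55.62
ee_pos: [632.1, 139.9, 140.4]
orientation: [0.018, 1.184, -0.024]
ft_force: [0.3, 0.8, -0.1]
width: 87.8
t: 56.28
ee_pos: [500.1, 144.1, 211.8]
orientation: [0.02, 1.177, -0.023]
ft_force: [-0.6, -0.8, -0.8]
width: 87.9
[492.169903   142.29042623 206.93648549] floor pred [array([319., 307.]), array([218., 303.]), array([ 73., 284.])]
[[[337.0, 150.0]], [[346.4, 174.9]], [[369.3, 235.2]]]
[[[268.2, 163.2]], [[308.5, 163.7]], [[389.0, 164.7]]]
```

View pics/w29.png

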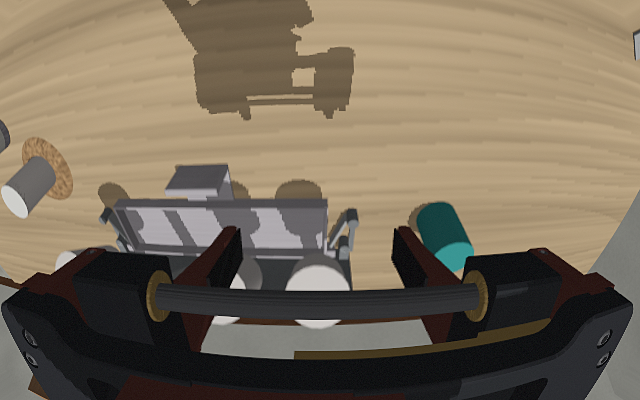

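View pics/s29.png

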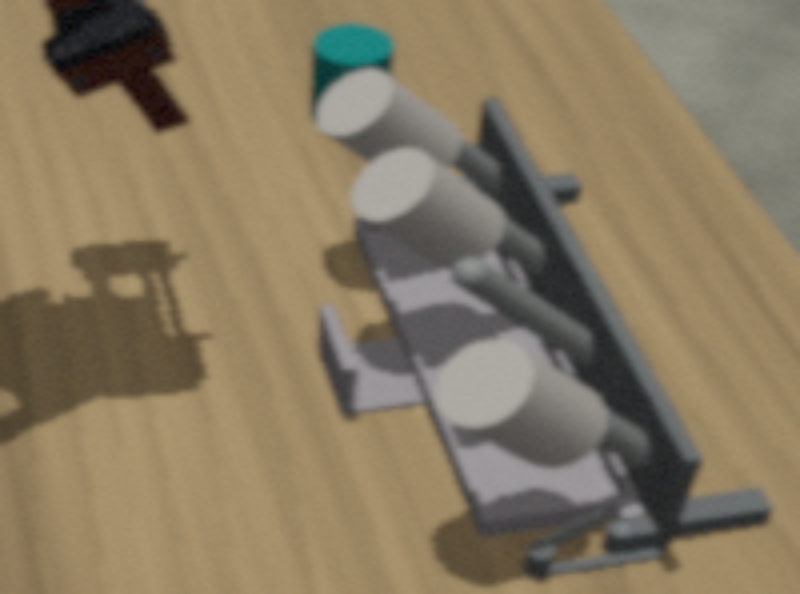

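View pics/t29.png

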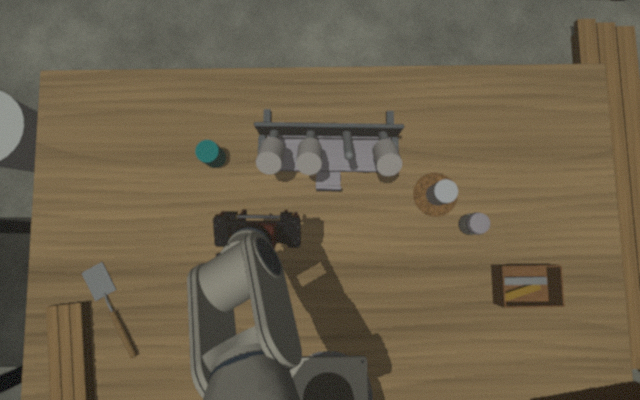

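```bash
python3 -m crank '[[[0,0,0],[0,0,0],0.0878],[[0,0,0],[0,0,0],0.0878],[[0,0,0],[0,0,0],0.0878],[[0,0,0],[0,0,0],0.0878],[[0,0,0],[0,0,0],0.0878],[[0,0,0],[0,0,0],0.0878],[[0,0,0],[0,0,0],0.0878],[[0,0,0],[0,0,0],0.0878]]'; python3 -c "
from workcell import workorder; print(workorder.close_job())"
```

```text
t: 57.1
ee_pos: [499.9, 143.6, 209.2]
orientation: [0.018, 1.183, -0.024]
ft_force: [0.6, 0.4, -0.4]
width: 87.8
the job is handed in; nothing more can be done
None
```

I did the three steps in order and handed the job in at t ≈ 57 s. No verdict was reported, so these are my own checks.

- **Dry pot:** I took it off peg 3 and stood it mouth down on the mat. The side camera put its axis about 2 mm from the mat centre.
- **Drip tray:** I pushed it by the handle until it met the panel, at about 14 N. The handle then stood near rack x = -153 mm. In the side and wrist pictures both tabs lie at their sprung-in angle behind the ears.
- **Rinsed pots:** Three white pots were present. I hung them on pegs 4, 2 and 1, each pushed until its floor met the tip, then lowered onto the peg. In the last side picture their floor centres lie about 2 px from the computed seats. That is roughly 3–5 mm against the 14 mm limit, and the dry pot showed the same offset while it hung at the start.
- **Bystanders:** I never touched the tin or the turquoise and purple pots. The tin shows at the same place in the top picture throughout.
- **Disagreements:** One oblique wrist view put the mat 8–10 mm from where the top and side views had it, and I used the latter. The tray sat about 2.5 mm right of the rack's middle in the picture. No other check failed.

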